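# Swing the engraver's lamp over the clamped seal

### The arm

A 6-joint arm with a two-finger parallel gripper is mounted at the origin on the work surface. World frame = base frame: x ahead of the robot, y to its left, z up, the work surface at z = 0. Lengths are in m, angles in rad, forces in N, time in s.
With the tool pointing down it reaches from about 0.225 to 0.875 m from the base axis. Payload 3.4 kg.
Tool frame: the origin (TCP) lies where the fingers leave the gripper's body, on its centre line; the fingertips stand 73 mm ahead of it and the grasp point (between the pads) lies 54 mm ahead of it (manip.pinch_z is the distance from the TCP to the grasp point, in m); z points along the fingers, y is the line along which they close (so a half turn about z gives the same grasp; the last joint's range is limited). The gripper opens to 85 mm and grips with 20 to 120 N. Pads are 22 mm wide; open, the fingers measure 114 mm over their backs; the gripper's body (76 mm by 85 mm) begins 54 mm behind the grasp point. The pads swing forward as they close: fully open they stand 13 mm farther back than shut.
Start: joints at [-1.406, 0.276, 1.505, -0, 1.361, -0.121], TCP at [0.162, -0.552, 0.304] pointing down, gripper open.
Joint ranges: [-2.89, 2.89], [-0.75, 2.08], [0.22, 2.7], [-1.18, 4.32], [0.11, 2.71], [-2.7, 2.7]. Speed limits (rad/s): [2.57, 2.57, 3.14, 3.14, 3.14, 3.14].

### API

Orientations are given as a unit quaternion [w, x, y, z].
In Python, from rig import readout, imaging, manip gives the robot as it stands. The module is installed in compiled form; this text tells all that it offers.
- The arm moves only by the tool servo_tool, never from a script. Its argument "moves" is a list of rows, each an object with "dp": the shift along the tool's x, y, z in units of 0.2 m (1.0 is 0.2 m), a list of three; "delta_rot": the turn, a rotation vector about the tool's x, y, z in units of 0.1 rad (1.0 is 0.1 rad), a list of three; "fingers": the opening, from 0 (shut) to 1 (fully open). In form: [{"dp": [dx, dy, dz], "delta_rot": [wx, wy, wz], "fingers": fingers}, ...]. A call has 1 to 5 rows; each row shifts and turns the commanded pose from where the row before left it, along the tool's axes as they then stand; what a row does not reach is not made up. A row lasts 1/10 s, in which the tool goes at most 50 mm and 8.59 degrees, less where a joint would pass 70% of its speed; a pose out of reach is approached as far as the arm can. A call with a number of a shift or a turn outside -1 to 1 is refused whole. A call with a gripper value outside its range is refused whole. The fingers move at their own pace and stop on an object; "force" is the grip in N (left out, the last holds). Time passes only in rows, so rows that do not move let the fingers close. It gives the time, the measured TCP pose, the force, the opening and the grip force at its end, in the units of the state.
- readout.get_state(): the state, without advancing time (a new reading comes with each control period).
- imaging.get_image(name): name is "scene" or "top" or "wrist"; returns (picture, depth): 480x640x3 uint8, red, green, blue; 480x640 float32, m along the optical axis (not along the pixel's ray), 0 where there is no reading.
- imaging.calibration(name): a dict with "intrinsics" (3x3 intrinsics, pixels), "R" (3x3) and "t" (3): a world point X has camera coordinates R X + t; the wrist camera has in their place "hand_eye" (4x4, takes a point from camera to tool coordinates, whose origin is the TCP and whose axes are the flange's). Camera axes: x right, y down, z forward; pixel columns grow to the right and rows downward; lengths in m; the calibration is good to about 2 mm. A picture is of the moment at which its call begins: read the wrist's pose just before it. calibration takes no time and is no camera call.
- manip.sign_off(): hands the job in; it is judged then, once.
The state is a dict: "clock": time; "qpos": joint angles; "qd": joint speeds; "effort": joint torques, N m; "position": TCP position; "ee_rot": TCP orientation; "contact_force": force on the tool from outside, world axes, zero at the start; "moment": the same for the moment, N m; "width": finger opening in m; "gripper_force": force on a finger pad.
Only numpy, scipy, OpenCV 4.12 (cv2) and the standard library are available. Lean on these libraries where they do the work, as an engineer would, in place of code of your own. Each camera call takes 0.05 s, during which the arm holds its last target. There are 200 camera calls.

### The job

Swing the bench lamp round by its ball grip until the middle of its lens is straight above the seal standing in the wooden clamp, and let go so that it stays there. Its neck is springy and gives sideways while you pull, so see that it is still centred over the seal after you let go. Touch the lamp nowhere but at the ball grip, and leave the clamp and everything else on the counter where it stands.

Things in the scene. Friction and masses are not known exactly. Their poses are not given: they have to be found in the camera images.
- upper_mid (a point): Middle of the upper arm of the black bench lamp: a level steel tube, 14 mm thick, 270 mm from the shoulder axis to the elbow axis, 300 mm above the counter, on a fixed post. Its -y axis points along the tube to the elbow, its +y to the post. The shoulder turns it -1.0 to +0.35 rad from world -y. Shoulder and elbow: stiff vertical hinges, 1.1 to 1.4 N m to move.
- shade: Black lamp head on a short rubber neck, 92 mm wide below, 142 mm tall, with a cooling collar 133 mm wide 108 to 142 mm above the lens, overhanging the ball grip. Origin: neck's axis at the forearm's end, 300 mm above the counter; -x points to lens and ball, z up. The neck bends sideways only, about its vertical axis: a spring of 1.6 N m per rad, at most 0.75 rad, straight when let go.
- lens (a point): Centre of the white lens, the underside of the lamp head: 70 mm out from the neck's axis along the shade's -x, 130 mm above the counter. The forearm is 170 mm long from elbow to neck, so the lens is 240 mm from the elbow axis when the neck is straight.
- grip_ball (a point): Centre of the ball grip: black ball, 28 mm, swivelling freely about a vertical axis on an 8 mm stem at the head's front, 155 mm from the neck's axis along the shade's -x (85 mm from the lens axis), 155 mm above the counter. The collar overhead leaves no room for an upright gripper: come in tilted, leaning away from the head.
- clamp: Wooden engraving clamp, loose, about 1.2 kg, 80 x 56 mm, jaws 40 mm high, small steel screw on its -x side, holding an upright square stone seal 24 x 24 mm whose top is 82 mm above the counter. Origin: centre of the underside; the seal stands on its z axis.
- seal_top (a point): Centre of the seal's top face.
- case: Bystander: small open gift box 90 x 64 x 30 mm with two seals lying in it. Origin: centre of the underside.
- paste_tin: Bystander: round white ceramic ink-paste pot, 72 mm wide, 34 mm high. Origin: centre of the underside.
- bottle: Bystander: clear water bottle, 62 mm wide, 190 mm high. Origin: centre of the underside.
- seal_block: Bystander: uncarved stone seal standing on the counter, 34 x 34 x 72 mm. Origin: centre of the underside.
Not all that is in view belongs to the job. Of the things shaped like the clamp, the wooden one is meant.

How it is judged:
By the outcome, as a careful person would: the job done as asked, in the order asked, and still so for the second after the job is handed in, with the robot touching nothing.
It also fails if it takes over 56 s, if anything falls off the work surface, if the arm or the gripper's body presses on something with over 40 N, if the wrist force passes 120 N, or if a joint passes its speed limit or range.

## Working session

There is one attempt and no reset: what is moved stays moved. The work goes in short steps, Python scripts to look and compute and a tool call to move; the robot and the scene stay as the last step left them, time stands still between calls to the robot, and variables do not carry over. Pictures are saved under pics/ and viewed, at most 10 in all, crops included, and the job is handed in when it is done.

Besides the shell and the picture viewer there is one more tool, called after "Emit:" as name(argument=value, ...) on one line, values as JSON. servo_tool: Moves the arm, as the interface text tells. Its arguments: {"type":"object","properties":{"moves":{"type":"array"},"force":{"type":"number"}},"required":["moves"]}

```bash
mkdir -p pics; cat > h.py <<'E'
import numpy as np, cv2
from rig import readout, imaging, manip
def grab(n):
    im,d=imaging.get_image(n); np.savez(f'{n}.npz',im=im,d=d); return im,d
def w(n,u,v,d):
    c=imaging.calibration(n); K=np.array(c['intrinsics']); p=np.linalg.inv(K)@[u,v,1]*d
    return np.array(c['R']).T@(p-np.array(c['t']))
def ray(n,u,v,z):
    c=imaging.calibration(n); K=np.array(c['intrinsics']); R=np.array(c['R']).T; o=-R@np.array(c['t'])
    r=R@np.linalg.inv(K)@[u,v,1]; return o+r*(z-o[2])/r[2]
def proj(n,X):
    c=imaging.calibration(n); p=np.array(c['intrinsics'])@(np.array(c['R'])@X+np.array(c['t'])); return p[:2]/p[2]
E
python3 - <<'E'
from h import *
for n in('scene','top'):
    im,d=grab(n); cv2.imwrite(f'pics/{n}0.png',im[:,:,::-1])
    c=imaging.calibration(n); print(n,np.round(c['intrinsics'],1).tolist(),np.round(c['R'],3).tolist(),np.round(-np.array(c['R']).T@c['t'],3))
print(readout.get_state())
E
```

```text
scene [[560.4, 0.0, 310.4], [0.0, 560.4, 234.1], [0.0, 0.0, 1.0]] [[0.589, 0.808, -0.001], [0.755, -0.551, -0.355], [-0.287, 0.208, -0.935]] [ 0.874 -0.291  1.078]
top [[486.9, 0.0, 317.9], [0.0, 486.9, 244.1], [0.0, 0.0, 1.0]] [[0.01, -1.0, -0.026], [-0.995, -0.008, -0.103], [0.102, 0.027, -0.994]] [ 0.466 -0.107  1.18 ]
{'clock': 0.1, 'qpos': array([-1.40601780e+00,  2.76521870e-01,  1.50599541e+00, -9.02172631e-06,
        1.36073864e+00, -1.20972112e-01]), 'qd': array([ 9.16943228e-04, -1.09076563e-03, -2.18797837e-03,  1.78760616e-04,
       -1.22486640e-03, -7.49493358e-05]), 'effort': array([ 9.89591063e-04, -4.17699945e+01, -2.46404850e+01, -3.32944173e-04,
        5.84251306e-03, -1.28838150e-05]), 'position': array([ 0.16202795, -0.55132401,  0.3031362 ]), 'ee_rot': array([-8.31335640e-04,  9.89810196e-01,  1.42390606e-01, -2.26238126e-05]), 'contact_force': array([-0.39795148,  0.7587559 , -0.43086301]), 'moment': array([-0.07665677,  0.04380502,  0.00991325]), 'gripper_force': 0.0, 'width': 0.08514235580409388}
```

View pics/scene0.png

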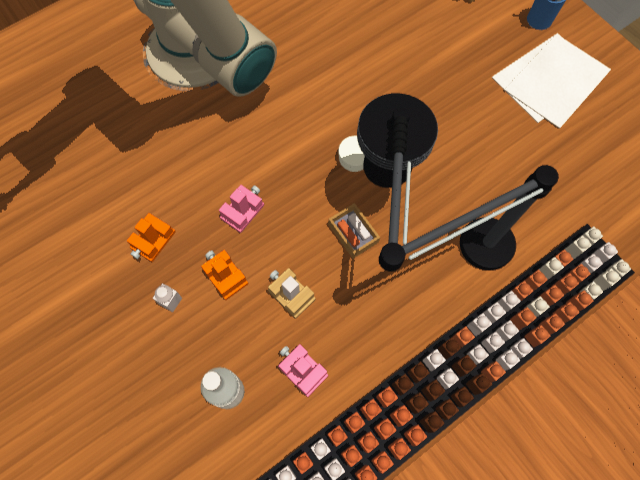

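View pics/top0.png

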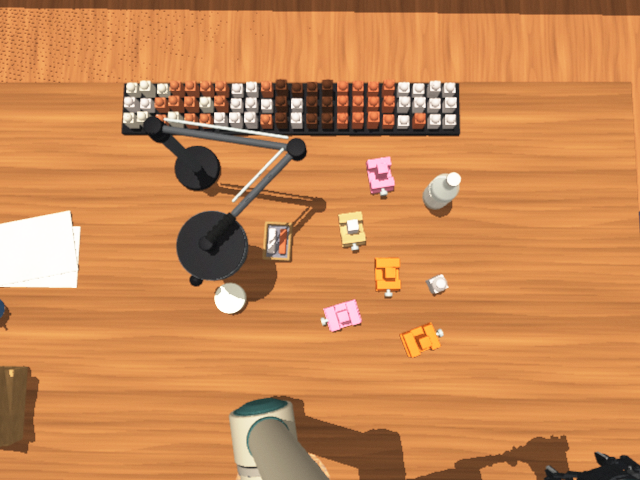

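The scene shows the lamp with its post at right; from the top: shoulder (154,126), elbow (296,149), neck (208,243), ball (196,280). Clamp candidates in top view: wood (352,228), pink (380,175), pink (342,315), orange (388,273), orange (421,340). The wooden one is (352,228) and it holds a seal. I'll check it in a crop.

```bash
python3 - <<'E'
from h import *
f=np.load('top.npz');im,d=f['im'],f['d']
a=cv2.resize(im[190:270,300:400],None,fx=4,fy=4,interpolation=2)
b=cv2.resize(im[200:320,150:270],None,fx=4,fy=4,interpolation=2)
c=np.zeros((480,880,3),np.uint8); c[:320,:400]=a; c[:480,400:]=b
c=cv2.resize(c,(800,436)); cv2.imwrite('pics/crop.png',c[:,:,::-1])
for nm,u,v in [('shoulder',154,126),('elbow',296,149),('neck',208,243),('ball',196,281),('seal',352,226),('tin',230,298),('case',278,241),('bottle',442,190),('block',438,284),('pink',342,315),('tubemid',225,138)]:
    print(nm,np.round(w('top',u,v,d[v,u]),3))
f=np.load('scene.npz');im,d=f['im'],f['d']
for nm,u,v in [('shoulder',546,176),('elbow',392,256),('seal',290,285),('headtop',398,120)]: print('s',nm,np.round(w('scene',u,v,d[v,u]),3))
E
```

```text
shoulder [0.772 0.222 0.315]
elbow [ 0.729 -0.041  0.316]
neck [0.556 0.116 0.309]
ball [0.49  0.174 0.169]
seal [ 0.62  -0.154  0.084]
tin [0.455 0.131 0.031]
case [0.593 0.022 0.011]
bottle [ 0.693 -0.346  0.138]
block [ 0.491 -0.348  0.074]
pink [ 0.42  -0.132  0.082]
tubemid [0.751 0.091 0.311]
s shoulder [0.774 0.222 0.314]
s elbow [ 0.736 -0.046  0.314]
s seal [ 0.628 -0.159  0.084]
s headtop [0.565 0.104 0.313]
```

View pics/crop.png

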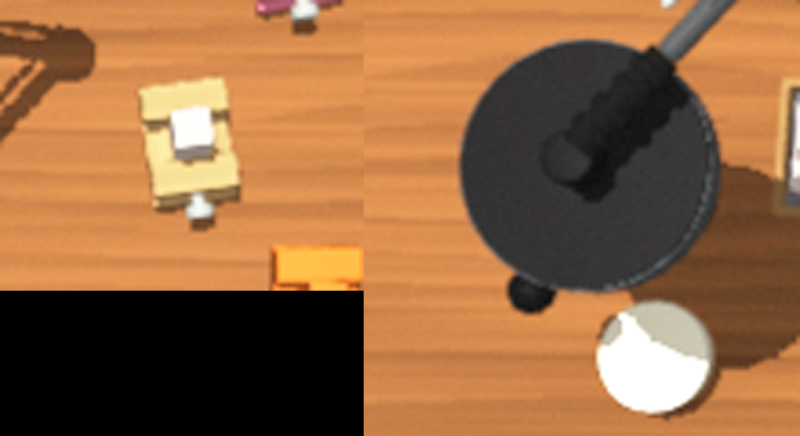

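The crop confirms the wooden clamp, whose seal face is at about top (352.8,225.5). The ball sits just outside the collar at about top (196,280.6). Next I'll refine the points and plan the approach.

```bash
cat >> h.py <<'E'
from scipy.spatial.transform import Rotation as Ro
def pose():
    s=readout.get_state(); q=s['ee_rot']; return np.array(s['position']),Ro.from_quat([q[1],q[2],q[3],q[0]]),s
def tool(a,t):
    a=np.radians(a);t=np.radians(t); y=np.array([np.sin(a),-np.cos(a),0]); z=-np.array([np.sin(t)*np.cos(a),np.sin(t)*np.sin(a),np.cos(t)])
    return Ro.from_matrix(np.array([np.cross(y,z),y,z]).T)
def plan(wps,step=.03,dr=.09,f=1,p=None,R=None):
    if p is None: p,R,_=pose()
    out=[]
    for tp,tR in wps:
        n=int(np.ceil(max(np.linalg.norm(tp-p)/step,(R.inv()*tR).magnitude()/dr,1)))
        for k in range(n,0,-1):
            dp=np.round(R.inv().apply((tp-p)/k)/.2,2); r=np.round((R.inv()*tR).as_rotvec()/k/.1,2)
            p=p+R.apply(dp*.2); R=R*Ro.from_rotvec(r*.1)
            out.append('{"dp":%s,"delta_rot":%s,"fingers":%g}'%(dp.tolist(),r.tolist(),f))
    for i in range(0,len(out),5): print('['+','.join(out[i:i+5])+']')
    print(len(out),p)
E
python3 - <<'E'
from h import *
B=ray('top',196,280.6,.155);print('ball',B,'seal t',ray('top',352.8,225.5,.082),'s',ray('scene',290,284,.082))
print('knob',ray('top',207,242.5,.31),'elbow',ray('top',296,149,.315),ray('scene',392,256,.315))
g=tool(150,45); z=g.as_matrix()[:,2]
plan([(np.array([.27,-.28,.38]),tool(60,15)),(np.array([.31,.08,.38]),tool(120,35)),(B-.15*z,g)],step=.045,dr=.099)
E
```

```text
ball [0.49164206 0.17836165 0.155     ] seal t [ 0.6218905  -0.15567066  0.082     ] s [ 0.62558108 -0.15789224  0.082     ]
knob [0.55665175 0.11768182 0.31      ] elbow [ 0.7290488  -0.04133913  0.315     ] [ 0.73617521 -0.04692414  0.315     ]
[{"dp":[0.1, -0.13, -0.04],"delta_rot":[-0.11, -0.28, -0.84],"fingers":1},{"dp":[0.11, -0.12, -0.05],"delta_rot":[-0.11, -0.28, -0.84],"fingers":1},{"dp":[0.12, -0.11, -0.05],"delta_rot":[-0.11, -0.28, -0.84],"fingers":1},{"dp":[0.12, -0.1, -0.06],"delta_rot":[-0.11, -0.28, -0.84],"fingers":1},{"dp":[0.13, -0.08, -0.06],"delta_rot":[-0.11, -0.28, -0.84],"fingers":1}]
[{"dp":[0.14, -0.07, -0.06],"delta_rot":[-0.12, -0.28, -0.84],"fingers":1},{"dp":[0.14, -0.06, -0.07],"delta_rot":[-0.12, -0.27, -0.84],"fingers":1},{"dp":[0.14, -0.05, -0.07],"delta_rot":[-0.11, -0.28, -0.84],"fingers":1},{"dp":[0.14, -0.04, -0.08],"delta_rot":[-0.12, -0.27, -0.85],"fingers":1},{"dp":[0.13, -0.06, -0.04],"delta_rot":[-0.37, -0.26, -0.79],"fingers":1}]
[{"dp":[0.14, -0.05, -0.04],"delta_rot":[-0.37, -0.26, -0.79],"fingers":1},{"dp":[0.14, -0.04, -0.05],"delta_ro
[... 464 characters left out ...]
ingers":1},{"dp":[0.12, 0.06, -0.07],"delta_rot":[-0.37, -0.26, -0.8],"fingers":1},{"dp":[0.12, 0.07, -0.07],"delta_rot":[-0.37, -0.27, -0.79],"fingers":1}]
[{"dp":[0.1, 0.07, -0.07],"delta_rot":[-0.37, -0.26, -0.8],"fingers":1},{"dp":[0.12, 0.13, 0.04],"delta_rot":[-0.56, -0.28, -0.67],"fingers":1},{"dp":[0.11, 0.13, 0.04],"delta_rot":[-0.56, -0.29, -0.67],"fingers":1},{"dp":[0.1, 0.14, 0.05],"delta_rot":[-0.56, -0.28, -0.67],"fingers":1},{"dp":[0.09, 0.14, 0.06],"delta_rot":[-0.56, -0.29, -0.67],"fingers":1}]
[{"dp":[0.09, 0.14, 0.06],"delta_rot":[-0.56, -0.28, -0.67],"fingers":1},{"dp":[0.07, 0.15, 0.07],"delta_rot":[-0.56, -0.29, -0.66],"fingers":1}]
27 [0.40042683 0.23074092 0.26076578]
```

Emit:
servo_tool(moves=[{"dp": [0.1, -0.13, -0.04], "delta_rot": [-0.11, -0.28, -0.84], "fingers": 1}, {"dp": [0.11, -0.12, -0.05], "delta_rot": [-0.11, -0.28, -0.84], "fingers": 1}, {"dp": [0.12, -0.11, -0.05], "delta_rot": [-0.11, -0.28, -0.84], "fingers": 1}, {"dp": [0.12, -0.1, -0.06], "delta_rot": [-0.11, -0.28, -0.84], "fingers": 1}, {"dp": [0.13, -0.08, -0.06], "delta_rot": [-0.11, -0.28, -0.84], "fingers": 1}])

```text
clock: 0.6
position: [0.2221, -0.3992, 0.3471]
ee_rot: [0.037, 0.935, 0.346, -0.065]
contact_force: [0.6, -0.9, -0.2]
width: 0.0856
gripper_force: 0.0
```

Emit:
servo_tool(moves=[{"dp": [0.14, -0.07, -0.06], "delta_rot": [-0.12, -0.28, -0.84], "fingers": 1}, {"dp": [0.14, -0.06, -0.07], "delta_rot": [-0.12, -0.27, -0.84], "fingers": 1}, {"dp": [0.14, -0.05, -0.07], "delta_rot": [-0.11, -0.28, -0.84], "fingers": 1}, {"dp": [0.14, -0.04, -0.08], "delta_rot": [-0.12, -0.27, -0.85], "fingers": 1}, {"dp": [0.13, -0.06, -0.04], "delta_rot": [-0.37, -0.26, -0.79], "fingers": 1}])

```text
clock: 1.1
position: [0.2746, -0.2507, 0.3815]
ee_rot: [0.085, 0.834, 0.532, -0.117]
contact_force: [0.6, 0.5, 0.9]
width: 0.0855
gripper_force: 0.0
```

Emit:
servo_tool(moves=[{"dp": [0.14, -0.05, -0.04], "delta_rot": [-0.37, -0.26, -0.79], "fingers": 1}, {"dp": [0.14, -0.04, -0.05], "delta_rot": [-0.37, -0.26, -0.8], "fingers": 1}, {"dp": [0.14, -0.02, -0.05], "delta_rot": [-0.37, -0.26, -0.8], "fingers": 1}, {"dp": [0.14, -0.01, -0.06], "delta_rot": [-0.37, -0.27, -0.79], "fingers": 1}, {"dp": [0.14, 0.0, -0.06], "delta_rot": [-0.37, -0.26, -0.8], "fingers": 1}])

```text
clock: 1.6
position: [0.2886, -0.0985, 0.3813]
ee_rot: [0.17, 0.692, 0.688, -0.137]
contact_force: [0.6, 1.1, 0.7]
width: 0.0856
gripper_force: 0.0
```

Tracking is good, so I'll continue.

Emit:
servo_tool(moves=[{"dp": [0.14, 0.02, -0.06], "delta_rot": [-0.37, -0.27, -0.79], "fingers": 1}, {"dp": [0.13, 0.03, -0.06], "delta_rot": [-0.37, -0.26, -0.8], "fingers": 1}, {"dp": [0.13, 0.04, -0.07], "delta_rot": [-0.37, -0.27, -0.79], "fingers": 1}, {"dp": [0.12, 0.06, -0.07], "delta_rot": [-0.37, -0.26, -0.8], "fingers": 1}, {"dp": [0.12, 0.07, -0.07], "delta_rot": [-0.37, -0.27, -0.79], "fingers": 1}])

```text
clock: 2.1
position: [0.3069, 0.0524, 0.38]
ee_rot: [0.248, 0.514, 0.808, -0.149]
contact_force: [0.7, -0.1, 0.1]
width: 0.0853
gripper_force: 0.0
```

Emit:
servo_tool(moves=[{"dp": [0.1, 0.07, -0.07], "delta_rot": [-0.37, -0.26, -0.8], "fingers": 1}, {"dp": [0.12, 0.13, 0.04], "delta_rot": [-0.56, -0.28, -0.67], "fingers": 1}, {"dp": [0.11, 0.13, 0.04], "delta_rot": [-0.56, -0.29, -0.67], "fingers": 1}, {"dp": [0.1, 0.14, 0.05], "delta_rot": [-0.56, -0.28, -0.67], "fingers": 1}, {"dp": [0.09, 0.14, 0.06], "delta_rot": [-0.56, -0.29, -0.67], "fingers": 1}])

```text
clock: 2.6
position: [0.3699, 0.1817, 0.2997]
ee_rot: [0.337, 0.319, 0.878, -0.117]
contact_force: [1.1, 0.0, 1.0]
width: 0.0851
gripper_force: 0.0
```

Emit:
servo_tool(moves=[{"dp": [0.09, 0.14, 0.06], "delta_rot": [-0.56, -0.28, -0.67], "fingers": 1}, {"dp": [0.07, 0.15, 0.07], "delta_rot": [-0.56, -0.29, -0.66], "fingers": 1}, {"dp": [0, 0, 0], "delta_rot": [0, 0, 0], "fingers": 1}])

```text
clock: 2.9
position: [0.4004, 0.2318, 0.2571]
ee_rot: [0.369, 0.237, 0.893, -0.101]
contact_force: [-0.8, -0.9, -0.0]
width: 0.0853
gripper_force: 0.0
```

```bash
python3 - <<'E'
from h import *
p,R,s=pose(); im,d=grab('wrist'); np.savez('wp.npz',p=p,R=R.as_matrix())
cv2.imwrite('pics/wrist1.png',im[:,:,::-1]); c=imaging.calibration('wrist'); print(c, p, s['qpos'])
B=np.array([.4916,.1784,.155,])
H=np.array(c['hand_eye']); q=np.linalg.inv(H)@np.r_[R.inv().apply(B-p),1]; k=np.array(c['intrinsics'])@q[:3]; print(k[:2]/k[2],q)
E
```

```text
{'intrinsics': array([[357.99474556,   0.        , 317.32040346],
       [  0.        , 357.99474556, 243.71349564],
       [  0.        ,   0.        ,   1.        ]]), 'hand_eye': array([[-1.42103036e-05, -9.53927844e-01, -3.00036112e-01,
         7.55326816e-02],
       [ 9.99999844e-01,  1.54074708e-04, -5.37223518e-04,
        -2.94583303e-04],
       [ 5.58700448e-04, -3.00036072e-01,  9.53927693e-01,
        -7.09908953e-02],
       [ 0.00000000e+00,  0.00000000e+00,  0.00000000e+00,
         1.00000000e+00]])} [0.40037369 0.23180201 0.25711765] [ 0.8124155   0.14468679  2.05370201 -0.96355179  0.99169243  0.33632049]
[317.36510876 258.01388449] [2.88933836e-05 9.24245316e-03 2.31374804e-01 1.00000000e+00]
```

View pics/wrist1.png

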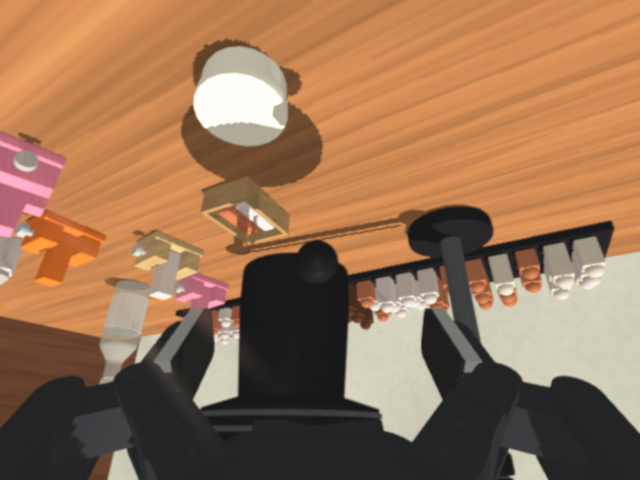

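The wrist view shows the ball at (318,262) against a predicted (317,258), centred between the open fingers. Next I'll measure the ball by depth and plan the final approach.

```bash
python3 - <<'E'
from h import *
d=np.load('wrist.npz')['d']; W=np.load('wp.npz'); p=W['p'];R=Ro.from_matrix(W['R']); c=imaging.calibration('wrist')
dd=d[262,318]; r=np.linalg.inv(c['intrinsics'])@[318,262,1]; r=r*(dd+.014); X=p+R.apply((np.array(c['hand_eye'])@np.r_[r,1])[:3]); print(dd,X)
g=tool(150,45); z=g.as_matrix()[:,2]
B=np.array([*(.5*(X[:2]+[.4916,.1784])),.155]);print(B)
plan([(B-.054*z,g)],step=.025)
E
```

```text
0.21711303 [0.49264047 0.17829331 0.15738975]
[0.49212024 0.17834665 0.155     ]
[{"dp":[-0.0, 0.0, 0.12],"delta_rot":[-0.01, -0.0, 0.01],"fingers":1},{"dp":[-0.0, 0.0, 0.12],"delta_rot":[-0.01, -0.0, 0.01],"fingers":1},{"dp":[-0.0, 0.0, 0.12],"delta_rot":[-0.01, -0.0, 0.01],"fingers":1},{"dp":[-0.01, 0.01, 0.11],"delta_rot":[-0.01, -0.0, 0.01],"fingers":1}]
4 [0.45972401 0.19809208 0.19344833]
```

Emit:
servo_tool(moves=[{"dp": [0, 0, 0.12], "delta_rot": [0, 0, 0], "fingers": 1}, {"dp": [0, 0, 0.12], "delta_rot": [0, 0, 0], "fingers": 1}, {"dp": [0, 0, 0.12], "delta_rot": [0, 0, 0], "fingers": 1}, {"dp": [-0.01, 0.01, 0.11], "delta_rot": [0, 0, 0], "fingers": 1}, {"dp": [0, 0, 0], "delta_rot": [0, 0, 0], "fingers": 1}])

```text
clock: 3.45
position: [0.4607, 0.196, 0.1948]
ee_rot: [0.369, 0.24, 0.892, -0.101]
contact_force: [-1.1, -0.4, 1.4]
width: 0.0852
gripper_force: 0.0
```

Emit:
servo_tool(moves=[{"dp": [0, 0, 0], "delta_rot": [0, 0, 0], "fingers": 0}, {"dp": [0, 0, 0], "delta_rot": [0, 0, 0], "fingers": 0}, {"dp": [0, 0, 0], "delta_rot": [0, 0, 0], "fingers": 0}, {"dp": [0, 0, 0], "delta_rot": [0, 0, 0], "fingers": 0}, {"dp": [0, 0, 0], "delta_rot": [0, 0, 0], "fingers": 0}], force=45)

```text
clock: 3.95
position: [0.4602, 0.1985, 0.196]
ee_rot: [0.37, 0.239, 0.892, -0.099]
contact_force: [-1.8, 1.4, 2.7]
width: 0.0257
gripper_force: 43.9
```

Emit:
servo_tool(moves=[{"dp": [0, 0, 0], "delta_rot": [0, 0, 0], "fingers": 0}, {"dp": [0, 0, 0], "delta_rot": [0, 0, 0], "fingers": 0}, {"dp": [0, 0, 0], "delta_rot": [0, 0, 0], "fingers": 0}])

```text
clock: 4.25
position: [0.4604, 0.1985, 0.1957]
ee_rot: [0.37, 0.239, 0.892, -0.099]
contact_force: [-4.8, 3.6, 4.7]
width: 0.0252
gripper_force: 44.0
```

```bash
python3 - <<'E'
from h import *
im,d=grab('wrist'); im2,_=grab('top')
cv2.imwrite('pics/w2.png',np.hstack([cv2.resize(im[180:480,170:470],(400,400)),cv2.resize(im2[110:310,140:340],(400,400))])[:,:,::-1])
p,R,s=pose();print(s['contact_force'],s['moment'],s['qpos'],s['width'])
E
```

```text
[-5.00246156  3.68582491  5.38217967] [0.2650057  0.18592494 0.11209399] [ 0.65143041  0.25271271  2.12018564 -1.14751981  0.7989188   0.46233366] 0.02542142426708446
```

View pics/w2.png

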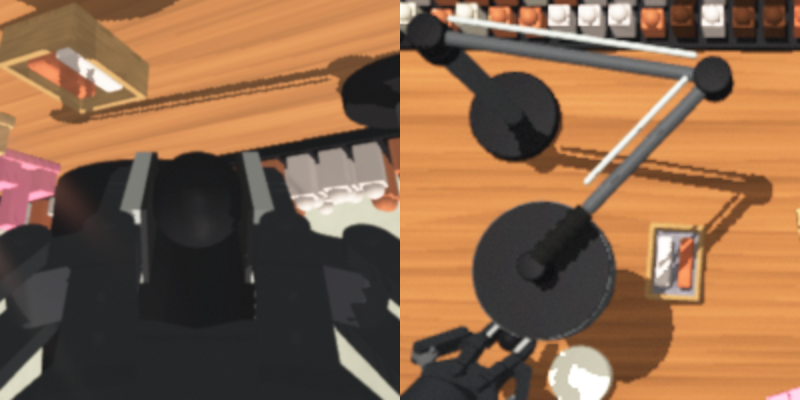

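The ball sits between the pads with the lamp undisturbed. Joint 4 is near its limit, so I'll turn the tool round the ball as it travels. A quick quasi-static model will set the ball path.

```bash
cat > qs.py <<'E'
import numpy as np
S=np.array([.773,.222]); L=np.array([.6237,-.1568]); k=1.6
u=lambda a:np.array([np.cos(a),np.sin(a)])
def ik(B,b):  # elbow branch: forearm turns clockwise from upper arm
    v=.17+.155*np.cos(b); w_=.155*np.sin(b); r=np.hypot(v,w_); o=np.arctan2(w_,v)
    D=B-S; d=np.hypot(*D); c=(.27**2+d*d-r*r)/(2*.27*d)
    if abs(c)>1: return None
    s=np.arctan2(D[1],D[0])+np.arccos(c); e=B-S-.27*u(s); f=np.arctan2(e[1],e[0])-o
    return s,f
wrap=lambda a:(a+np.pi)%(2*np.pi)-np.pi
def step(st,B,f1=1.25,f2=1.25):
    s0,p0,b0=st; best=None
    for b in np.clip(np.linspace(b0-.08,b0+.08,161),-.75,.75):
        q=ik(B,b)
        if q is None: continue
        ds=wrap(q[0]-s0); dp=wrap(q[1]-p0)
        J=f1*abs(ds)+f2*abs(dp-ds)+.5*k*b*b
        if best is None or J<best[0]: best=(J,(s0+ds,p0+dp,b))
    return best[1]
def run(st,path,n=.004,**kw):
    B=S+.27*u(st[0])+.17*u(st[1])+.155*u(st[1]+st[2])
    for P in path:
        m=max(1,int(np.ceil(np.hypot(*(P-B))/n)))
        for i in range(1,m+1): st=step(st,B+(P-B)*i/m,**kw)
        B=P
    return st
lens=lambda st:S+.27*u(st[0])+.24*u(st[1])
E
python3 - <<'E'
from qs import *
from scipy.optimize import minimize
B0=np.array([.4921,.1783]); q=ik(B0,0); st=(q[0],q[1],0.); print(st,lens(st),S+.27*u(q[0]))
D=L-S;d=np.hypot(*D);s=np.arctan2(D[1],D[0])+np.arccos((.27**2+d*d-.24**2)/(.54*d)); E=S+.27*u(s); f=np.arctan2(*(L-E)[::-1]); Bf=L+.085*u(f)
print('final sh',s,'E',E,'Bf',Bf,np.degrees(f)%360)
for mid in ([.47,0],[.50,0],[.53,0.]):
  for ov in (0,.04,.08):
    for dx in (0,.04,.08):
      t=run(st,[np.array(mid),Bf+[dx,-ov],Bf],n=.008); print(mid,ov,dx,np.round(t,2),np.round((lens(t)-L)*1000))
E
```

```text
(np.float64(-1.7350912319189484), np.float64(2.386823556483087), 0.0) [0.55401653 0.12006476] [ 0.72883967 -0.04436416]
final sh -1.3431540592654116 E [ 0.83393394 -0.04103432] Bf [ 0.54924215 -0.19780034] 208.83945391780995
[0.47, 0] 0 0 [-1.35  3.52  0.26] [-15.  26.]
[0.47, 0] 0 0.04 [-1.35  3.53  0.24] [-14.  24.]
[0.47, 0] 0 0.08 [-1.35  3.53  0.24] [-14.  24.]
[0.47, 0] 0.04 0 [-1.35  3.75 -0.21] [ 11. -21.]
[0.47, 0] 0.04 0.04 [-1.34  3.66 -0.03] [ 2. -3.]
[0.47, 0] 0.04 0.08 [-1.35  3.57  0.16] [-9. 16.]
[0.47, 0] 0.08 0 [-1.39  3.92 -0.55] [ 27. -55.]
[0.47, 0] 0.08 0.04 [-1.37  3.85 -0.42] [ 21. -42.]
[0.47, 0] 0.08 0.08 [-1.36  3.81 -0.34] [ 17. -34.]
[0.5, 0] 0 0 [-1.35  3.53  0.24] [-14.  24.]
[0.5, 0] 0 0.04 [-1.35  3.53  0.24] [-14.  24.]
[0.5, 0] 0 0.08 [-1.35  3.53  0.24] [-14.  24.]
[0.5, 0] 0.04 0 [-1.35  3.75 -0.21] [ 11. -21.]
[0.5, 0] 0.04 0.04 [-1.34  3.66 -0.03] [ 2. -3.]
[0.5, 0] 0.04 0.08 [-1.35  3.57  0.15] [-9. 15.]
[0.5, 0] 0.08 0 [-1.39  3.92 -0.55] [ 27. -55.]
[0.5, 0] 0.08 0.04 [-1.37  3.85 -0.42] [ 21. -42.]
[0.5, 0] 0.08 0.08 [-1.36  3.81 -0.34] [ 17. -34.]
[0.53, 0.0] 0 0 [-1.35  3.53  0.24] [-14.  24.]
[0.53, 0.0] 0 0.04 [-1.35  3.53  0.24] [-14.  24.]
[0.53, 0.0] 0 0.08 [-1.35  3.53  0.24] [-14.  24.]
[0.53, 0.0] 0.04 0 [-1.35  3.75 -0.21] [ 11. -21.]
[0.53, 0.0] 0.04 0.04 [-1.34  3.66 -0.03] [ 2. -3.]
[0.53, 0.0] 0.04 0.08 [-1.35  3.57  0.15] [-9. 15.]
[0.53, 0.0] 0.08 0 [-1.39  3.92 -0.55] [ 27. -55.]
[0.53, 0.0] 0.08 0.04 [-1.37  3.85 -0.42] [ 21. -42.]
[0.53, 0.0] 0.08 0.08 [-1.36  3.81 -0.34] [ 17. -34.]
```

```bash
cat >> h.py <<'E'
def ballplan(B0,a0,segs,t=45,zz=.155,n=.0125,f=0,da=4.5):
    wp=[];B=np.r_[B0,zz];a=a0
    for P,a1 in segs:
        P=np.r_[P,zz]; m=int(max(1,np.ceil(np.linalg.norm(P-B)/n),np.ceil(abs(a1-a)/da)))
        for i in range(1,m+1):
            R=tool(a+(a1-a)*i/m,t); wp.append((B+(P-B)*i/m-.055*R.as_matrix()[:,2],R))
        B,a=P,a1
    plan(wp,step=.05,dr=.15,f=f)
E
python3 - <<'E'
from h import *
p,R,s=pose(); z=R.as_matrix()[:,2]; print('ball est',p+.055*z,'a',np.degrees(np.arctan2(-z[1],-z[0])),'t',np.degrees(np.arccos(-z[2])))
ballplan([.492,.178],150,[([.490,.15],165),([.50,0],185),([.589,-.238],203)])
E
```

```text
ball est [0.49421488 0.17907524 0.15690653] a 150.02424314513192 t 45.090363524260525
[{"dp":[0.0, -0.05, 0.01],"delta_rot":[-0.46, 0.02, -0.46],"fingers":0},{"dp":[-0.01, -0.05, 0.01],"delta_rot":[-0.46, -0.0, -0.46],"fingers":0},{"dp":[-0.01, -0.05, 0.01],"delta_rot":[-0.47, -0.0, -0.46],"fingers":0},{"dp":[-0.0, -0.04, 0.01],"delta_rot":[-0.46, -0.0, -0.47],"fingers":0},{"dp":[-0.02, -0.06, 0.01],"delta_rot":[-0.19, -0.0, -0.19],"fingers":0}]
[{"dp":[-0.01, -0.06, 0.01],"delta_rot":[-0.19, -0.0, -0.19],"fingers":0},{"dp":[-0.01, -0.06, 0.01],"delta_rot":[-0.19, -0.0, -0.19],"fingers":0},{"dp":[-0.01, -0.07, 0.01],"delta_rot":[-0.19, -0.0, -0.19],"fingers":0},{"dp":[-0.01, -0.06, 0.01],"delta_rot":[-0.19, -0.0, -0.19],"fingers":0},{"dp":[-0.01, -0.06, 0.01],"delta_rot":[-0.19, -0.0, -0.19],"fingers":0}]
[{"dp":[-0.0, -0.06, 0.01],"delta_rot":[-0.19, -0.0, -0.19],"fingers":0},{"dp":[-0.01, -0.06, 0.0],"delta_rot":[-0.19, -0.0, -0.19],"fingers":0},{"dp":[-0.0, -0.07, 0.01],"delta_rot":[-0.19, -0.0, -0.19],"fingers":0},{"dp":[-0.01, -0.06, 0.0],"delta_rot":[-0.19, -0.0, -0.19],"finger
[... 1070 characters left out ...]
1],"fingers":0},{"dp":[-0.0, -0.06, 0.01],"delta_rot":[-0.11, -0.0, -0.1],"fingers":0}]
[{"dp":[-0.01, -0.06, -0.0],"delta_rot":[-0.11, -0.0, -0.11],"fingers":0},{"dp":[0.0, -0.06, 0.0],"delta_rot":[-0.1, -0.0, -0.1],"fingers":0},{"dp":[-0.0, -0.07, 0.0],"delta_rot":[-0.11, -0.0, -0.11],"fingers":0},{"dp":[-0.0, -0.06, 0.0],"delta_rot":[-0.1, -0.0, -0.11],"fingers":0},{"dp":[-0.0, -0.07, 0.01],"delta_rot":[-0.11, -0.0, -0.1],"fingers":0}]
[{"dp":[-0.0, -0.06, -0.0],"delta_rot":[-0.1, -0.0, -0.11],"fingers":0},{"dp":[-0.0, -0.06, -0.0],"delta_rot":[-0.11, -0.0, -0.1],"fingers":0},{"dp":[-0.0, -0.07, -0.01],"delta_rot":[-0.11, -0.0, -0.11],"fingers":0}]
38 [ 0.55289467 -0.2543336   0.19428352]
```

Emit:
servo_tool(moves=[{"dp": [0, -0.05, 0.01], "delta_rot": [-0.46, 0, -0.46], "fingers": 0}, {"dp": [-0.01, -0.05, 0.01], "delta_rot": [-0.46, 0, -0.46], "fingers": 0}, {"dp": [-0.01, -0.05, 0.01], "delta_rot": [-0.46, 0, -0.46], "fingers": 0}, {"dp": [0, -0.04, 0.01], "delta_rot": [-0.46, 0, -0.46], "fingers": 0}, {"dp": [-0.02, -0.06, 0.01], "delta_rot": [-0.19, 0, -0.19], "fingers": 0}])

```text
clock: 4.85
position: [0.4425, 0.152, 0.2032]
ee_rot: [0.347, 0.115, 0.93, -0.049]
contact_force: [-2.1, 3.6, -54.2]
width: 0.0251
gripper_force: 46.3
```

```bash
python3 -c "
from h import *
p,R,s=pose(); z=R.as_matrix()[:,2]; print(s['qpos'],p+.055*z,s['contact_force'],s['width'])"
```

```text
[ 0.45038389  0.10122161  2.25181392 -1.16150683  0.48635193  0.10506341] [0.47731019 0.14265381 0.16167607] [ -2.14649789   3.62025263 -54.22151802] 0.025089401195234427
```

The 45° lean runs the wrist into its singularity, with j4 at its limit, so the tool has crept up and is loading the lamp. I'll let go, back off and regrasp at a steeper lean of about 28°.

Emit:
servo_tool(moves=[{"dp": [0, 0, 0], "delta_rot": [0, 0, 0], "fingers": 1}, {"dp": [0, 0, 0], "delta_rot": [0, 0, 0], "fingers": 1}, {"dp": [0, 0, 0], "delta_rot": [0, 0, 0], "fingers": 1}, {"dp": [0, 0, 0], "delta_rot": [0, 0, 0], "fingers": 1}, {"dp": [0, 0, 0], "delta_rot": [0, 0, 0], "fingers": 1}])

```text
clock: 5.35
position: [0.4553, 0.1552, 0.2192]
ee_rot: [0.363, 0.113, 0.924, -0.047]
contact_force: [-0.5, -0.1, -0.2]
width: 0.0853
gripper_force: 0.0
```

Emit:
servo_tool(moves=[{"dp": [0, 0, -0.12], "delta_rot": [0, 0, 0], "fingers": 1}, {"dp": [0, 0, -0.12], "delta_rot": [0, 0, 0], "fingers": 1}, {"dp": [0, 0, -0.12], "delta_rot": [0, 0, 0], "fingers": 1}, {"dp": [0, 0, -0.12], "delta_rot": [0, 0, 0], "fingers": 1}])

```text
clock: 5.75
position: [0.3907, 0.1712, 0.2896]
ee_rot: [0.362, 0.113, 0.924, -0.048]
contact_force: [0.2, -0.7, -0.5]
width: 0.0856
gripper_force: 0.0
```

```bash
cat >> h.py <<'E'
def wpt(u,v,extra=0):
    W=np.load('wp.npz'); d=np.load('wrist.npz')['d']; c=imaging.calibration('wrist')
    r=np.linalg.inv(c['intrinsics'])@[u,v,1]*(d[v,u]+extra); return W['p']+Ro.from_matrix(W['R']).apply((np.array(c['hand_eye'])@np.r_[r,1])[:3])
def wproj(X):
    W=np.load('wp.npz'); c=imaging.calibration('wrist'); R=Ro.from_matrix(W['R'])
    q=np.linalg.inv(c['hand_eye'])@np.r_[R.inv().apply(X-W['p']),1]; k=np.array(c['intrinsics'])@q[:3]; return k[:2]/k[2]
def gw():
    p,R,s=pose(); np.savez('wp.npz',p=p,R=R.as_matrix()); return grab('wrist')
E
python3 - <<'E'
from h import *
p,R,s=pose(); z=R.as_matrix()[:,2]; print(s['qpos'],p,p+.055*z,s['contact_force'],s['width'],np.degrees(np.arctan2(-z[1],-z[0])),np.degrees(np.arccos(-z[2])))
im,d=gw(); im2,_=grab('top')
cv2.imwrite('pics/w3.png',np.hstack([cv2.resize(im[180:480,170:470],(400,400)),cv2.resize(im2[190:310,150:270],(400,400),interpolation=2)])[:,:,::-1])
E
```

```text
[ 0.60265871 -0.074927    2.16400737 -0.88962558  0.72170479 -0.13147545] [0.39070418 0.17121618 0.28961616] [0.42691315 0.16186588 0.24928649] [ 0.16546739 -0.74054596 -0.52010414] 0.08563563574491613 165.5207355451082 42.839044773171324
```

View pics/w3.png

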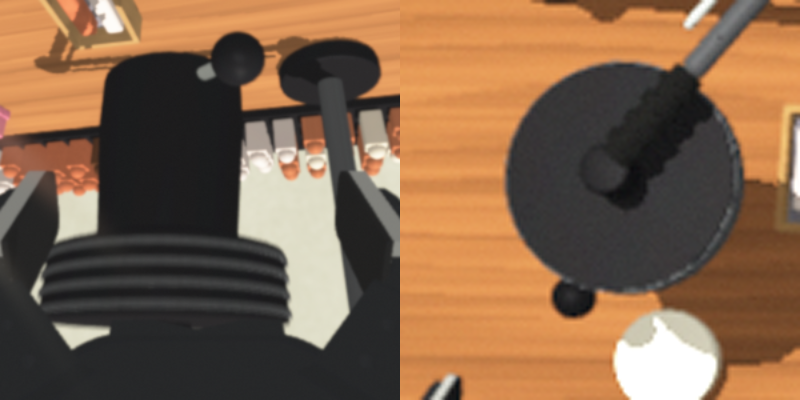

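The head turned slightly, and the ball is now at wrist (348,223).

```bash
python3 - <<'E'
from h import *
X=wpt(348,223,.014); T=ray('top',150+573*.3,190+298*.3,.155); print(X,T)
B=(X+T)/2; B[2]=.155; g=tool(158,28); z=g.as_matrix()[:,2]; print(B)
plan([(B-.15*z,g),(B-.060*z,g)],step=.03,dr=.095)
E
```

```text
[0.4943392  0.16552627 0.1565291 ] [ 0.49675181 -0.08796031  0.155     ]
[0.49554551 0.03878298 0.155     ]
[{"dp":[-0.05, -0.12, 0.06],"delta_rot":[0.2, 0.66, 0.29],"fingers":1},{"dp":[-0.06, -0.11, 0.06],"delta_rot":[0.2, 0.65, 0.29],"fingers":1},{"dp":[-0.07, -0.11, 0.05],"delta_rot":[0.2, 0.66, 0.29],"fingers":1},{"dp":[-0.08, -0.11, 0.05],"delta_rot":[0.2, 0.65, 0.28],"fingers":1},{"dp":[-0.0, -0.0, 0.11],"delta_rot":[-0.0, 0.0, 0.0],"fingers":1}]
[{"dp":[-0.0, -0.0, 0.11],"delta_rot":[-0.0, 0.0, 0.0],"fingers":1},{"dp":[-0.0, -0.0, 0.12],"delta_rot":[-0.0, 0.0, 0.0],"fingers":1},{"dp":[-0.0, -0.0, 0.11],"delta_rot":[-0.0, 0.0, 0.0],"fingers":1}]
8 [0.46934758 0.05000184 0.20798014]
```

```bash
python3 - <<'E'
from h import *
X=wpt(348,223,.014); T=ray('top',201.9,279.4,.155); print(X,T)
B=(X+T)/2; B[2]=.156; g=tool(158,28); z=g.as_matrix()[:,2]; print(B)
plan([(B-.14*z,g),(B-.054*z,g)],step=.03,dr=.095)
E
```

```text
[0.4943392  0.16552627 0.1565291 ] [0.49429584 0.16588711 0.155     ]
[0.49431752 0.16570669 0.156     ]
[{"dp":[-0.02, 0.03, 0.04],"delta_rot":[0.2, 0.66, 0.29],"fingers":1},{"dp":[-0.03, 0.04, 0.04],"delta_rot":[0.2, 0.65, 0.29],"fingers":1},{"dp":[-0.03, 0.04, 0.04],"delta_rot":[0.2, 0.66, 0.29],"fingers":1},{"dp":[-0.02, 0.04, 0.03],"delta_rot":[0.2, 0.65, 0.28],"fingers":1},{"dp":[-0.0, -0.0, 0.14],"delta_rot":[-0.0, 0.0, 0.0],"fingers":1}]
[{"dp":[-0.0, -0.0, 0.15],"delta_rot":[-0.0, 0.0, 0.0],"fingers":1},{"dp":[-0.0, -0.0, 0.14],"delta_rot":[-0.0, 0.0, 0.0],"fingers":1}]
7 [0.4700391  0.1756739  0.20390054]
```

Emit:
servo_tool(moves=[{"dp": [-0.02, 0.03, 0.04], "delta_rot": [0.2, 0.66, 0.29], "fingers": 1}, {"dp": [-0.03, 0.04, 0.04], "delta_rot": [0.2, 0.65, 0.29], "fingers": 1}, {"dp": [-0.03, 0.04, 0.04], "delta_rot": [0.2, 0.66, 0.29], "fingers": 1}, {"dp": [-0.02, 0.04, 0.03], "delta_rot": [0.2, 0.65, 0.28], "fingers": 1}, {"dp": [0, 0, 0], "delta_rot": [0, 0, 0], "fingers": 1}])

```text
clock: 6.35
position: [0.4358, 0.19, 0.2768]
ee_rot: [0.236, 0.187, 0.952, -0.048]
contact_force: [-0.2, -0.6, 0.4]
width: 0.0856
gripper_force: 0.0
```

```bash
python3 - <<'E'
from h import *
p,R,s=pose(); print(p,s['qpos'])
B=np.array([.4943,.1657,.156]); g=tool(158,28); z=g.as_matrix()[:,2]
plan([(B-.054*z,g)],step=.03)
E
```

```text
[0.43583812 0.1900062  0.27676092] [ 0.48703116  0.04791272  1.95447068 -0.48925205  0.87689822 -0.42976229]
[{"dp":[0.0, -0.0, 0.14],"delta_rot":[-0.02, -0.01, -0.01],"fingers":1},{"dp":[0.0, -0.0, 0.14],"delta_rot":[-0.02, -0.01, -0.0],"fingers":1},{"dp":[0.0, -0.0, 0.13],"delta_rot":[-0.01, -0.0, -0.01],"fingers":1}]
3 [0.47135411 0.17534604 0.2043201 ]
```

Joints 4 and 5 now have good margin. Now descend and grip.

Emit:
servo_tool(moves=[{"dp": [0, 0, 0.14], "delta_rot": [0, 0, 0], "fingers": 1}, {"dp": [0, 0, 0.14], "delta_rot": [0, 0, 0], "fingers": 1}, {"dp": [0, 0, 0.14], "delta_rot": [0, 0, 0], "fingers": 1}, {"dp": [0, 0, 0], "delta_rot": [0, 0, 0], "fingers": 1}, {"dp": [0, 0, 0], "delta_rot": [0, 0, 0], "fingers": 0}])

```text
clock: 6.85
position: [0.4682, 0.1739, 0.2018]
ee_rot: [0.235, 0.185, 0.953, -0.049]
contact_force: [0.1, 0.6, 0.4]
width: 0.0732
gripper_force: 0.0
```

Emit:
servo_tool(moves=[{"dp": [0, 0, 0], "delta_rot": [0, 0, 0], "fingers": 0}, {"dp": [0, 0, 0], "delta_rot": [0, 0, 0], "fingers": 0}, {"dp": [0, 0, 0], "delta_rot": [0, 0, 0], "fingers": 0}, {"dp": [0, 0, 0], "delta_rot": [0, 0, 0], "fingers": 0}, {"dp": [0, 0, 0], "delta_rot": [0, 0, 0], "fingers": 0}])

```text
clock: 7.35
position: [0.4692, 0.1749, 0.2032]
ee_rot: [0.236, 0.185, 0.953, -0.048]
contact_force: [-2.2, 2.6, 5.7]
width: 0.0255
gripper_force: 43.9
```

```bash
python3 - <<'E'
from h import *
p,R,s=pose(); z=R.as_matrix()[:,2]; print(s['qpos'],p,p+.054*z,s['contact_force'],s['width'])
ballplan((p+.055*z)[:2],158,[([.494,.13],165),([.505,0],183),([.589,-.238],203)],t=28,zz=(p+.055*z)[2])
E
```

```text
[ 0.41538766  0.16118987  2.0403867  -0.57388653  0.67229911 -0.36431358] [0.46920951 0.17492837 0.20322328] [0.4925546  0.16526981 0.15549783] [-2.18269105  2.57271187  5.73393078] 0.02553836756432137
[{"dp":[-0.02, -0.06, 0.01],"delta_rot":[-0.23, -0.02, -0.36],"fingers":0},{"dp":[-0.02, -0.06, 0.01],"delta_rot":[-0.19, 0.0, -0.36],"fingers":0},{"dp":[-0.02, -0.06, 0.01],"delta_rot":[-0.19, 0.0, -0.35],"fingers":0},{"dp":[-0.01, -0.06, 0.01],"delta_rot":[-0.14, 0.0, -0.26],"fingers":0},{"dp":[-0.02, -0.06, 0.01],"delta_rot":[-0.13, 0.0, -0.25],"fingers":0}]
[{"dp":[-0.02, -0.06, 0.01],"delta_rot":[-0.13, 0.0, -0.25],"fingers":0},{"dp":[-0.01, -0.06, 0.0],"delta_rot":[-0.14, 0.0, -0.25],"fingers":0},{"dp":[-0.01, -0.06, 0.01],"delta_rot":[-0.13, 0.0, -0.26],"fingers":0},{"dp":[-0.01, -0.06, 0.01],"delta_rot":[-0.14, 0.0, -0.25],"fingers":0},{"dp":[-0.01, -0.07, 0.0],"delta_rot":[-0.13, 0.0, -0.25],"fingers":0}]
[{"dp":[-0.01, -0.06, 0.0],"delta_rot":[-0.13, 0.0, -0.25],"fingers":0},{"dp":[-0.0, -0.06, 0.01],"delta_rot":[-0.14, 0.0, -0.25],"fingers":0},{"dp":[-0.01, -0.06, 0.0],"delt
[... 952 characters left out ...]
0, -0.15],"fingers":0},{"dp":[-0.0, -0.06, 0.0],"delta_rot":[-0.08, 0.0, -0.15],"fingers":0},{"dp":[-0.0, -0.06, 0.0],"delta_rot":[-0.08, 0.0, -0.14],"fingers":0},{"dp":[-0.01, -0.07, 0.0],"delta_rot":[-0.08, 0.0, -0.15],"fingers":0},{"dp":[0.0, -0.06, 0.01],"delta_rot":[-0.08, 0.0, -0.15],"fingers":0}]
[{"dp":[-0.0, -0.06, -0.0],"delta_rot":[-0.07, 0.0, -0.14],"fingers":0},{"dp":[-0.0, -0.06, -0.0],"delta_rot":[-0.08, 0.0, -0.15],"fingers":0},{"dp":[-0.0, -0.06, -0.0],"delta_rot":[-0.08, 0.0, -0.15],"fingers":0},{"dp":[0.0, -0.07, -0.01],"delta_rot":[-0.08, 0.0, -0.14],"fingers":0},{"dp":[0.0, -0.06, 0.0],"delta_rot":[-0.08, 0.0, -0.15],"fingers":0}]
35 [ 0.56565145 -0.24823668  0.20412574]
```

Emit:
servo_tool(moves=[{"dp": [-0.02, -0.06, 0.01], "delta_rot": [-0.2, 0, -0.36], "fingers": 0}, {"dp": [-0.02, -0.06, 0.01], "delta_rot": [-0.19, 0, -0.36], "fingers": 0}, {"dp": [-0.02, -0.06, 0.01], "delta_rot": [-0.19, 0, -0.35], "fingers": 0}, {"dp": [-0.01, -0.06, 0.01], "delta_rot": [-0.14, 0, -0.26], "fingers": 0}, {"dp": [-0.02, -0.06, 0.01], "delta_rot": [-0.13, 0, -0.25], "fingers": 0}])

```text
clock: 7.85
position: [0.4706, 0.1112, 0.2031]
ee_rot: [0.24, 0.099, 0.965, -0.026]
contact_force: [-3.6, 3.0, 6.2]
width: 0.0256
gripper_force: 44.1
```

```bash
cat > st.py <<'E'
from h import *
p,R,s=pose(); z=R.as_matrix()[:,2]; print(np.round(s['qpos'],2),'ball',p+.055*z,'F',s['contact_force'],s['width'],np.degrees(np.arctan2(-z[1],-z[0])),np.degrees(np.arccos(-z[2])))
E
python3 st.py
```

```text
[ 0.2   0.09  2.13 -0.4   0.5  -0.86] ball [0.49576314 0.10581615 0.15449792] F [-3.62536769  3.01894929  6.18758773] 0.025567201462698492 168.02174592883128 27.9007420433382
```

Forces are low and the joints are in range. I'll continue along the path.

Emit:
servo_tool(moves=[{"dp": [-0.02, -0.06, 0.01], "delta_rot": [-0.13, 0, -0.25], "fingers": 0}, {"dp": [-0.01, -0.06, 0], "delta_rot": [-0.14, 0, -0.25], "fingers": 0}, {"dp": [-0.01, -0.06, 0.01], "delta_rot": [-0.13, 0, -0.26], "fingers": 0}, {"dp": [-0.01, -0.06, 0.01], "delta_rot": [-0.14, 0, -0.25], "fingers": 0}, {"dp": [-0.01, -0.07, 0], "delta_rot": [-0.13, 0, -0.25], "fingers": 0}])

```text
clock: 8.35
position: [0.4751, 0.0476, 0.2035]
ee_rot: [0.241, 0.03, 0.97, -0.009]
contact_force: [-1.4, 5.3, 1.6]
width: 0.0258
gripper_force: 44.0
```

Emit:
servo_tool(moves=[{"dp": [-0.01, -0.06, 0], "delta_rot": [-0.13, 0, -0.25], "fingers": 0}, {"dp": [0, -0.06, 0.01], "delta_rot": [-0.14, 0, -0.25], "fingers": 0}, {"dp": [-0.01, -0.06, 0], "delta_rot": [-0.13, 0, -0.26], "fingers": 0}, {"dp": [0, -0.07, 0], "delta_rot": [-0.14, 0, -0.25], "fingers": 0}, {"dp": [-0.02, -0.06, 0.01], "delta_rot": [-0.08, 0, -0.15], "fingers": 0}])

```text
clock: 8.85
position: [0.4826, -0.0143, 0.2034]
ee_rot: [0.239, -0.033, 0.97, 0.008]
contact_force: [-1.1, 4.2, 5.0]
width: 0.0253
gripper_force: 44.1
```

```bash
python3 st.py
```

```text
[-0.27  0.07  2.15  0.34  0.48 -2.17] ball [ 0.50808311 -0.01257866  0.15468278] F [-1.12147579  4.18024524  5.01003884] 0.025279897168640268 -176.1974936720992 27.716508993302757
```

Joint 6 is heading for its -2.7 limit. I'll fit a simple arm model to see how it ends up at the final pose.

```bash
cat > km.py <<'E'
from h import *
from scipy.optimize import least_squares
Q=np.array([[-1.40601780,.27652187,1.50599541,0,1.36073864,-.120972112],[.8124155,.14468679,2.05370201,-.96355179,.99169243,.33632049],[.60265871,-.074927,2.16400737,-.88962558,.72170479,-.13147545],[.48703116,.04791272,1.95447068,-.48925205,.87689822,-.42976229],[.41538766,.16118987,2.0403867,-.57388653,.67229911,-.36431358]])
P=np.array([[.16202795,-.55132401,.3031362],[.40037369,.23180201,.25711765],[.39070418,.17121618,.28961616],[.43583812,.1900062,.27676092],[.46920951,.17492837,.20322328]])
X0=[.25,.35,.0,.35,.2,0]
def fk(q,x):
    h,a,o,b,l,s=x[:6]
    R1=Ro.from_euler('z',q[0]); A=R1*Ro.from_euler('y',q[1]); F=R1*Ro.from_euler('y',q[1]+q[2])
    R=F*Ro.from_euler('ZYZ',[q[3],q[4],q[5]]) if 0 else F*Ro.from_euler('z',q[3])*Ro.from_euler('y',q[4])*Ro.from_euler('z',q[5]+np.pi/2*C)
    return np.array([0,0,h])+R1.apply([s,0,0])+A.apply([0,0,a])+F.apply([o,0,b])+R.apply([0,0,l]),R
best=None
for C in (1,-1):
    pass
C=1
r=least_squares(lambda x:np.ravel([fk(q,x)[0]-p for q,p in zip(Q,P)]),X0); x=r.x
def ikn(p,R,q0):
    f=lambda q:np.r_[(fk(q,x)[0]-p)*10,(R.inv()*fk(q,x)[1]).as_rotvec()]
    s=least_squares(f,q0); return s.x,np.abs(s.fun).max()
E
python3 - <<'E'
import km; from km import *
print(x,np.abs(r.fun).max())
p,R,s=pose()
for C in (1,-1): km.C=C; e=(R.inv()*fk(s['qpos'],x)[1]).as_rotvec(); print(C,np.round(e,3))
E
```

```text
[0.11455818 0.4984987  0.05490494 0.33716659 0.16324247 0.11688861] 0.06839530397698534
1 [0. 0. 0.]
-1 [-0.     0.    -3.142]
```

```bash
sed -i 's/X0=.*/X0=[.25,.35,.0,.35,.2,0,.05]/; s/h,a,o,b,l,s=x\[:6\]/h,a,o,b,l,s,m=x/; s/\[s,0,0\]/[s,m,0]/' km.py
python3 - <<'E'
from km import *
print(np.round(x,3),np.abs(r.fun).max())
p,R,s=pose(); q0=s['qpos']; print(fk(q0,x)[0]-p)
from itertools import product
for t in (25,28,32):
  for B in ([.549,-.198],[.589,-.238]):
    for a in (175,184,195,205):
      for fl in (0,1):
        R=tool(a,t)*Ro.from_euler('z',np.pi*fl); z=R.as_matrix()[:,2]; g=np.r_[B,.155]-.055*z
        q,e=ikn(g,R,np.array(q0)+[-.2,0,0,.2,0,np.pi*fl]); print(t,B,a,fl,np.round(q,2),round(e,3))
E
```

```text
[0.137 0.63  0.06  0.421 0.292 0.    0.069] 8.223222296155352e-07
[-8.78715545e-07 -2.07306873e-06  4.02434602e-07]
25 [0.549, -0.198] 175 0 [-0.59  0.2   1.97  0.36  0.62 -2.33] 0.0
25 [0.549, -0.198] 175 1 [-0.59  0.2   1.97  0.36  0.62  0.82] 0.0
25 [0.549, -0.198] 184 0 [-0.63  0.21  1.95  0.44  0.69 -2.57] 0.0
25 [0.549, -0.198] 184 1 [-0.63  0.21  1.95  0.44  0.69  0.57] 0.0
25 [0.549, -0.198] 195 0 [-0.67  0.23  1.91  0.5   0.79 -2.82] 0.0
25 [0.549, -0.198] 195 1 [-0.67  0.23  1.91  0.5   0.79  0.32] 0.0
25 [0.549, -0.198] 205 0 [-0.7   0.26  1.87  0.52  0.88 -3.02] 0.0
25 [0.549, -0.198] 205 1 [-0.7   0.26  1.87  0.52  0.88  0.13] 0.0
25 [0.589, -0.238] 175 0 [-0.61  0.27  1.86  0.35  0.66 -2.34] 0.0
25 [0.589, -0.238] 175 1 [-0.61  0.27  1.86  0.35  0.66  0.81] 0.0
25 [0.589, -0.238] 184 0 [-0.65  0.28  1.84  0.43  0.73 -2.57] 0.0
25 [0.589, -0.238] 184 1 [-0.65  0.28  1.84  0.43  0.73  0.57] 0.0
25 [0.589, -0.238] 195 0 [-0.69  0.31  1.8   0.48  0.83 -2.81] 0.0
25 [0.589, -0.238] 195 1 [-0.69  0.31  1.8   0.48  0.83  0.33] 0.0
25 [0.589, -0.238] 205 0 [-0.71  0.33  1.76  0
[... 1531 characters left out ...]
2  1.99  0.72  0.74  0.07] 0.0
32 [0.549, -0.198] 205 0 [-0.77  0.26  1.94  0.71  0.86 -3.23] 0.0
32 [0.549, -0.198] 205 1 [-0.77  0.26  1.94  0.71  0.86 -0.09] 0.0
32 [0.589, -0.238] 175 0 [-0.65  0.25  1.96  0.6   0.53 -2.59] 0.0
32 [0.589, -0.238] 175 1 [-0.65  0.25  1.96  0.6   0.53  0.55] 0.0
32 [0.589, -0.238] 184 0 [-0.7   0.27  1.93  0.67  0.64 -2.83] 0.0
32 [0.589, -0.238] 184 1 [-0.7   0.27  1.93  0.67  0.64  0.32] 0.0
32 [0.589, -0.238] 195 0 [-0.75  0.3   1.88  0.7   0.77 -3.04] 0.0
32 [0.589, -0.238] 195 1 [-0.75  0.3   1.88  0.7   0.77  0.1 ] 0.0
32 [0.589, -0.238] 205 0 [-0.77  0.33  1.82  0.69  0.9  -3.2 ] 0.0
32 [0.589, -0.238] 205 1 [-0.77  0.33  1.82  0.69  0.9  -0.06] 0.0
```

The model fits to microns. It shows that a half-turned grasp leaves plenty of j6 range with a lean of 30° or so. First I'll ease the neck back so it's unloaded, then let go and regrasp half-turned.

Emit:
servo_tool(moves=[{"dp": [0, 0.06, 0], "delta_rot": [0, 0, 0], "fingers": 0}, {"dp": [0, 0.06, 0], "delta_rot": [0, 0, 0], "fingers": 0}, {"dp": [0, 0.06, 0], "delta_rot": [0, 0, 0], "fingers": 0}, {"dp": [0, 0, 0], "delta_rot": [0, 0, 0], "fingers": 0}])

```text
clock: 9.25
position: [0.4825, 0.0221, 0.2039]
ee_rot: [0.242, -0.034, 0.97, 0.007]
contact_force: [5.0, 0.8, -2.0]
width: 0.0254
gripper_force: 44.7
```

```bash
python3 st.py; python3 - <<'E'
from h import *
im,d=grab('top'); cv2.imwrite('pics/t4.png',cv2.resize(im[110:330,140:380],None,fx=2.7,fy=2.7,interpolation=2)[:,:,::-1])
E
```

```text
[-0.16  0.07  2.16  0.24  0.45 -1.99] ball [0.50825305 0.02364581 0.15536104] F [ 5.01715123  0.77458567 -2.00745312] 0.02538063408349457 -176.47199677017426 27.96181184583693
```

View pics/t4.png

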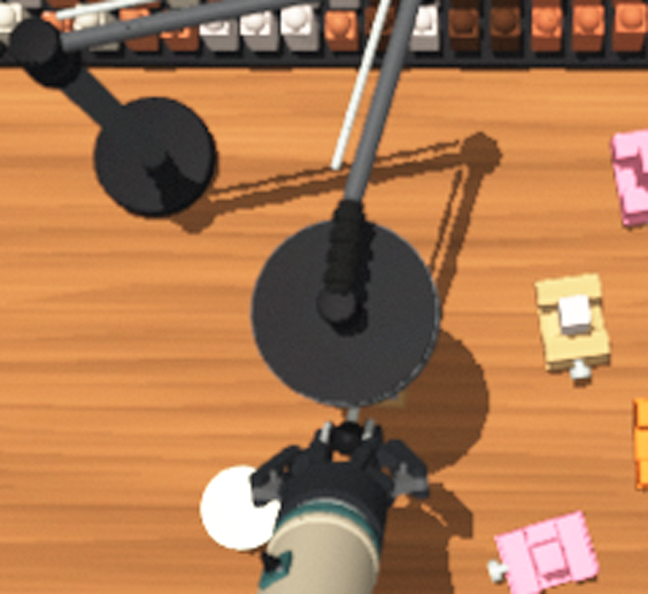

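The lamp followed well. The neck still shows about 8° of bend, so I'll ease back a bit more and then release and retreat.

Emit:
servo_tool(moves=[{"dp": [0, 0.06, 0], "delta_rot": [0, 0, 0], "fingers": 0}, {"dp": [0, 0.02, 0], "delta_rot": [0, 0, 0], "fingers": 0}, {"dp": [0, 0, 0], "delta_rot": [0, 0, 0], "fingers": 1}, {"dp": [0, 0, 0], "delta_rot": [0, 0, 0], "fingers": 1}, {"dp": [0, 0, 0], "delta_rot": [0, 0, 0], "fingers": 1}])

```text
clock: 9.8
position: [0.479, 0.0375, 0.2024]
ee_rot: [0.239, -0.033, 0.97, 0.007]
contact_force: [-0.8, 0.1, 0.2]
width: 0.0681
gripper_force: 0.0
```

Emit:
servo_tool(moves=[{"dp": [0, 0, 0], "delta_rot": [0, 0, 0], "fingers": 1}, {"dp": [0, 0, 0], "delta_rot": [0, 0, 0], "fingers": 1}, {"dp": [0, 0, -0.15], "delta_rot": [0, 0, 0], "fingers": 1}, {"dp": [0, 0, -0.2], "delta_rot": [0, 0, 0], "fingers": 1}, {"dp": [0, 0, -0.2], "delta_rot": [0, 0, 0], "fingers": 1}])

```text
clock: 10.3
position: [0.4275, 0.0343, 0.3006]
ee_rot: [0.238, -0.033, 0.971, 0.007]
contact_force: [1.4, 0.0, 0.1]
width: 0.0854
gripper_force: 0.0
```

```bash
python3 st.py; python3 - <<'E'
from h import *
im,d=gw(); im2,_=grab('top')
cv2.imwrite('pics/w5.png',np.hstack([cv2.resize(im[180:480,170:470],(400,400)),cv2.resize(im2[110:310,180:380],(400,400),interpolation=2)])[:,:,::-1])
E
```

```text
[-0.15 -0.14  2.06  0.14  0.75 -1.87] ball [0.45291984 0.03587118 0.25185764] F [1.41534227 0.03421584 0.09870591] 0.085364623691644 -176.37785362978858 27.593714549229958
```

View pics/w5.png

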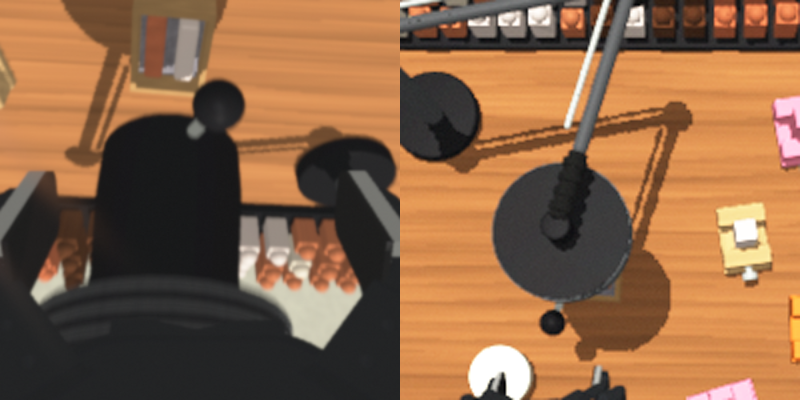

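I'll regrasp half-turned. The ball is at wrist (334,258) and top (256,271).

```bash
python3 - <<'E'
from h import *
X=wpt(334,258,.014); T=ray('top',256,271,.155); print(X,T)
p,R,s=pose(); g=tool(186,30)*Ro.from_euler('z',np.pi); z=g.as_matrix()[:,2]
B=X.copy(); B[:2]=(X+T)[:2]/2; B[2]=.156
print(B,'pre',B-.15*z)
plan([(B-.15*z,g)],p=p,R=R*Ro.from_rotvec([0,0,3.1]))
E
```

```text
[0.51253002 0.05106619 0.15675771] [0.51311263 0.0514513  0.155     ]
[0.51282133 0.05125875 0.156     ] pre [0.43823218 0.04341911 0.28590381]
[{"dp":[-0.0, -0.04, 0.11],"delta_rot":[0.22, 0.31, 0.11],"fingers":1}]
1 [0.43867061 0.04257375 0.28583105]
```

Emit:
servo_tool(moves=[{"dp": [0, 0, -0.05], "delta_rot": [0, 0, 1], "fingers": 1}, {"dp": [0, 0, 0], "delta_rot": [0, 0, 1], "fingers": 1}, {"dp": [0, 0, 0], "delta_rot": [0, 0, 1], "fingers": 1}, {"dp": [0, 0, 0], "delta_rot": [0, 0, 1], "fingers": 1}, {"dp": [0, 0, 0], "delta_rot": [0, 0, 1], "fingers": 1}])

```text
clock: 10.9
position: [0.4236, 0.034, 0.3081]
ee_rot: [0.229, 0.21, 0.948, 0.066]
contact_force: [-0.2, 0.5, 0.4]
width: 0.0853
gripper_force: 0.0
```

Emit:
servo_tool(moves=[{"dp": [0, 0, 0], "delta_rot": [0, 0, 1], "fingers": 1}, {"dp": [0, 0, 0], "delta_rot": [0, 0, 1], "fingers": 1}, {"dp": [0, 0, 0], "delta_rot": [0, 0, 1], "fingers": 1}, {"dp": [0, 0, 0], "delta_rot": [0, 0, 1], "fingers": 1}, {"dp": [0, 0, 0], "delta_rot": [0, 0, 1], "fingers": 1}])

```text
clock: 11.4
position: [0.4236, 0.034, 0.308]
ee_rot: [0.206, 0.438, 0.867, 0.121]
contact_force: [0.3, -0.7, 0.3]
width: 0.0856
gripper_force: 0.0
```

Emit:
servo_tool(moves=[{"dp": [0, 0, 0], "delta_rot": [0, 0, 1], "fingers": 1}, {"dp": [0, 0, 0], "delta_rot": [0, 0, 1], "fingers": 1}, {"dp": [0, 0, 0], "delta_rot": [0, 0, 1], "fingers": 1}, {"dp": [0, 0, 0], "delta_rot": [0, 0, 1], "fingers": 1}, {"dp": [0, 0, 0], "delta_rot": [0, 0, 1], "fingers": 1}])

```text
clock: 11.9
position: [0.4236, 0.034, 0.3081]
ee_rot: [0.169, 0.639, 0.731, 0.168]
contact_force: [-0.2, -0.3, 1.4]
width: 0.0855
gripper_force: 0.0
```

Emit:
servo_tool(moves=[{"dp": [0, 0, 0], "delta_rot": [0, 0, 1], "fingers": 1}, {"dp": [0, 0, 0], "delta_rot": [0, 0, 1], "fingers": 1}, {"dp": [0, 0, 0], "delta_rot": [0, 0, 1], "fingers": 1}, {"dp": [0, 0, 0], "delta_rot": [0, 0, 1], "fingers": 1}, {"dp": [0, 0, 0], "delta_rot": [0, 0, 1], "fingers": 1}])

```text
clock: 12.4
position: [0.4236, 0.034, 0.3081]
ee_rot: [0.123, 0.8, 0.55, 0.205]
contact_force: [0.1, 0.3, 0.6]
width: 0.0852
gripper_force: 0.0
```

Emit:
servo_tool(moves=[{"dp": [0, 0, 0], "delta_rot": [0, 0, 1], "fingers": 1}, {"dp": [0, 0, 0], "delta_rot": [0, 0, 1], "fingers": 1}, {"dp": [0, 0, 0], "delta_rot": [0, 0, 1], "fingers": 1}, {"dp": [0, 0, 0], "delta_rot": [0, 0, 1], "fingers": 1}, {"dp": [0, 0, 0], "delta_rot": [0, 0, 1], "fingers": 1}])

```text
clock: 12.9
position: [0.4236, 0.034, 0.308]
ee_rot: [0.068, 0.911, 0.335, 0.229]
contact_force: [-0.2, 0.0, 0.4]
width: 0.0852
gripper_force: 0.0
```

Emit:
servo_tool(moves=[{"dp": [0, 0, 0], "delta_rot": [0, 0, 1], "fingers": 1}, {"dp": [0, 0, 0], "delta_rot": [0, 0, 1], "fingers": 1}, {"dp": [0, 0, 0], "delta_rot": [0, 0, 1], "fingers": 1}, {"dp": [0, 0, 0], "delta_rot": [0, 0, 1], "fingers": 1}, {"dp": [0, 0, 0], "delta_rot": [0, 0, 1], "fingers": 1}])

```text
clock: 13.4
position: [0.4236, 0.034, 0.308]
ee_rot: [0.009, 0.966, 0.1, 0.238]
contact_force: [-0.5, 1.5, -0.8]
width: 0.0853
gripper_force: 0.0
```

```bash
python3 st.py; python3 - <<'E'
from h import *
X=wpt(334,258,.014); T=ray('top',256,271,.155); 
g=tool(186,30)*Ro.from_euler('z',np.pi); z=g.as_matrix()[:,2]
B=X.copy(); B[:2]=(X+T)[:2]/2; B[2]=.156
plan([(B-.13*z,g),(B-.054*z,g)],step=.028)
E
```

```text
[-0.15 -0.16  2.05  0.14  0.78  1.13] ball [0.44902641 0.03564577 0.25928842] F [-0.49814694  1.45359649 -0.75440597] 0.08527953533594942 -176.36732385143492 27.609596269324804
[{"dp":[0.01, -0.02, 0.12],"delta_rot":[0.08, 0.22, 0.53],"fingers":1},{"dp":[0.01, -0.02, 0.11],"delta_rot":[0.09, 0.21, 0.53],"fingers":1},{"dp":[0.0, -0.0, 0.13],"delta_rot":[-0.0, 0.0, -0.0],"fingers":1},{"dp":[0.0, -0.0, 0.13],"delta_rot":[-0.0, 0.0, -0.0],"fingers":1},{"dp":[0.0, -0.0, 0.12],"delta_rot":[-0.0, 0.0, -0.0],"fingers":1}]
5 [0.48517126 0.04817446 0.20314576]
```

```bash
python3 - <<'E'
from km import *
p,R,s=pose(); q0=s['qpos']; pz=np.array([.5128,.0513,.156])
for t in (32,35):
  q=q0
  for B,a in (([.5128,.0513],184),([.51,0],188),([.549,-.12],197),([.589,-.238],205),([.549,-.198],205)):
    g=tool(a,t)*Ro.from_euler('z',np.pi); z=g.as_matrix()[:,2]; q,e=ikn(np.r_[B,.156]-.054*z,g,q); print(t,B,a,np.round(q,2),round(e,4))
g=tool(184,33)*Ro.from_euler('z',np.pi); z=g.as_matrix()[:,2]
plan([(pz-.13*z,g),(pz-.054*z,g)],step=.028)
E
```

```text
32 [0.5128, 0.0513] 184 [-0.09  0.06  2.2   0.27  0.33  1.18] 0.0
32 [0.51, 0] 188 [-0.29  0.06  2.21  0.57  0.42  0.67] 0.0
32 [0.549, -0.12] 197 [-0.6   0.18  2.06  0.73  0.67  0.14] 0.0
32 [0.589, -0.238] 205 [-0.77  0.33  1.82  0.69  0.9  -0.05] 0.0
32 [0.549, -0.198] 205 [-0.77  0.26  1.94  0.71  0.86 -0.09] 0.0
35 [0.5128, 0.0513] 184 [-0.1   0.06  2.24  0.4   0.26  1.04] 0.0
35 [0.51, 0] 188 [-0.31  0.05  2.25  0.76  0.37  0.47] 0.0
35 [0.549, -0.12] 197 [-0.63  0.18  2.09  0.85  0.66  0.01] 0.0
35 [0.589, -0.238] 205 [-0.8   0.33  1.85  0.77  0.89 -0.14] 0.0
35 [0.549, -0.198] 205 [-0.8   0.26  1.97  0.79  0.86 -0.19] 0.0
[{"dp":[-0.0, -0.03, 0.12],"delta_rot":[-0.02, 0.47, 0.68],"fingers":1},{"dp":[-0.01, -0.03, 0.11],"delta_rot":[-0.01, 0.47, 0.68],"fingers":1},{"dp":[-0.0, 0.0, 0.13],"delta_rot":[-0.0, 0.0, 0.0],"fingers":1},{"dp":[-0.0, 0.0, 0.13],"delta_rot":[-0.0, 0.0, 0.0],"fingers":1},{"dp":[-0.0, 0.0, 0.12],"delta_rot":[-0.0, 0.0, 0.0],"fingers":1}]
5 [0.48343434 0.04999811 0.20241055]
```

All joints stay well inside their ranges. I'll go in at 33° and grip.

Emit:
servo_tool(moves=[{"dp": [0, -0.03, 0.12], "delta_rot": [-0.02, 0.47, 0.68], "fingers": 1}, {"dp": [-0.01, -0.03, 0.11], "delta_rot": [-0.01, 0.47, 0.68], "fingers": 1}, {"dp": [0, 0, 0], "delta_rot": [0, 0, 0], "fingers": 1}, {"dp": [0, 0, 0.13], "delta_rot": [0, 0, 0], "fingers": 1}, {"dp": [0, 0, 0.13], "delta_rot": [0, 0, 0], "fingers": 1}])

```text
clock: 13.9
position: [0.4718, 0.0489, 0.2244]
ee_rot: [-0.009, 0.958, 0.037, 0.286]
contact_force: [0.0, 1.1, -0.7]
width: 0.0855
gripper_force: 0.0
```

Emit:
servo_tool(moves=[{"dp": [0, 0, 0.12], "delta_rot": [0, 0, 0], "fingers": 1}, {"dp": [0, 0, 0], "delta_rot": [0, 0, 0], "fingers": 1}, {"dp": [0, 0, 0], "delta_rot": [0, 0, 0], "fingers": 0}, {"dp": [0, 0, 0], "delta_rot": [0, 0, 0], "fingers": 0}, {"dp": [0, 0, 0], "delta_rot": [0, 0, 0], "fingers": 0}])

```text
clock: 14.4
position: [0.4839, 0.05, 0.2048]
ee_rot: [-0.009, 0.958, 0.036, 0.286]
contact_force: [-0.3, -1.1, 0.2]
width: 0.0442
gripper_force: 0.0
```

Emit:
servo_tool(moves=[{"dp": [0, 0, 0], "delta_rot": [0, 0, 0], "fingers": 0}, {"dp": [0, 0, 0], "delta_rot": [0, 0, 0], "fingers": 0}, {"dp": [0, 0, 0], "delta_rot": [0, 0, 0], "fingers": 0}])

```text
clock: 14.7
position: [0.484, 0.0501, 0.2044]
ee_rot: [-0.01, 0.958, 0.036, 0.285]
contact_force: [-3.3, 1.4, 5.3]
width: 0.0253
gripper_force: 43.9
```

```bash
python3 st.py; python3 - <<'E'
from h import *; import h
_t=h.tool; h.tool=lambda a,t:_t(a,t)*Ro.from_euler('z',np.pi)
p,R,s=pose(); z=R.as_matrix()[:,2]; b=p+.055*z
ballplan(b[:2],184,[([.51,0],188),([.549,-.12],197),([.589,-.238],205)],t=33,zz=b[2],n=.015)
E
```

```text
[-0.1   0.06  2.21  0.3   0.31  1.14] ball [0.5140139  0.05220049 0.15833519] F [-3.32545773  1.40013799  5.30268536] 0.0252991456527328 -175.94757171506149 33.1913397358796
[{"dp":[-0.01, 0.07, -0.01],"delta_rot":[0.09, -0.03, -0.1],"fingers":0},{"dp":[-0.01, 0.06, -0.0],"delta_rot":[0.1, -0.0, -0.14],"fingers":0},{"dp":[-0.01, 0.07, -0.01],"delta_rot":[0.09, -0.0, -0.15],"fingers":0},{"dp":[-0.01, 0.07, -0.0],"delta_rot":[0.1, -0.0, -0.15],"fingers":0},{"dp":[0.01, 0.07, 0.0],"delta_rot":[0.09, -0.0, -0.14],"fingers":0}]
[{"dp":[0.01, 0.07, 0.01],"delta_rot":[0.1, -0.0, -0.15],"fingers":0},{"dp":[0.01, 0.07, 0.0],"delta_rot":[0.09, -0.0, -0.15],"fingers":0},{"dp":[0.01, 0.08, 0.01],"delta_rot":[0.1, -0.0, -0.14],"fingers":0},{"dp":[0.0, 0.07, 0.0],"delta_rot":[0.09, -0.0, -0.15],"fingers":0},{"dp":[0.01, 0.07, 0.01],"delta_rot":[0.1, -0.0, -0.14],"fingers":0}]
[{"dp":[0.0, 0.07, -0.0],"delta_rot":[0.09, -0.0, -0.15],"fingers":0},{"dp":[0.01, 0.08, -0.0],"delta_rot":[0.1, -0.0, -0.15],"fingers":0},{"dp":[-0.0, 0.07, 0.0],"delta_rot":[0.09, -0.0, -0.14],"fingers":0},{"dp":[0.0, 0.07, 0.0],"delta_rot":[0.09, -0.0, -0.13],"fingers":0},{"dp":[0.0, 0.07, 0.0],"delta_rot":[0.08, -0.0, -0.13],"fingers":0}]
[{"dp":[0.0, 0.07, 0.0],"delta_rot":[0.09, -0.0, -0.13],"fingers":0},{"dp":[0.0, 0.07, 0.0],"delta_rot":[0.08, -0.0, -0.13],"fingers":0},{"dp":[-0.0, 0.08, 0.0],"delta_rot":[0.08, -0.0, -0.13],"fingers":0},{"dp":[-0.0, 0.07, -0.0],"delta_rot":[0.09, -0.0, -0.13],"fingers":0},{"dp":[-0.01, 0.07, -0.0],"delta_rot":[0.08, -0.0, -0.13],"fingers":0}]
[{"dp":[-0.0, 0.07, -0.01],"delta_rot":[0.09, -0.0, -0.13],"fingers":0},{"dp":[-0.01, 0.07, 0.0],"delta_rot":[0.08, -0.0, -0.13],"fingers":0}]
22 [ 0.56134176 -0.25049516  0.20434278]
```

Emit:
servo_tool(moves=[{"dp": [-0.01, 0.07, -0.01], "delta_rot": [0.09, 0, -0.1], "fingers": 0}, {"dp": [-0.01, 0.06, 0], "delta_rot": [0.1, 0, -0.14], "fingers": 0}, {"dp": [-0.01, 0.07, -0.01], "delta_rot": [0.09, 0, -0.15], "fingers": 0}, {"dp": [-0.01, 0.07, 0], "delta_rot": [0.1, 0, -0.15], "fingers": 0}, {"dp": [0.01, 0.07, 0], "delta_rot": [0.09, 0, -0.14], "fingers": 0}])

```text
clock: 15.2
position: [0.4839, -0.018, 0.2046]
ee_rot: [-0.023, 0.955, 0.075, 0.285]
contact_force: [-1.5, 4.0, 2.6]
width: 0.0255
gripper_force: 43.9
```

Emit:
servo_tool(moves=[{"dp": [0.01, 0.07, 0.01], "delta_rot": [0.1, 0, -0.15], "fingers": 0}, {"dp": [0.01, 0.07, 0], "delta_rot": [0.09, 0, -0.15], "fingers": 0}, {"dp": [0.01, 0.08, 0.01], "delta_rot": [0.1, 0, -0.14], "fingers": 0}, {"dp": [0, 0.07, 0], "delta_rot": [0.09, 0, -0.15], "fingers": 0}, {"dp": [0.01, 0.07, 0.01], "delta_rot": [0.1, 0, -0.14], "fingers": 0}])

```text
clock: 15.7
position: [0.5077, -0.0866, 0.2041]
ee_rot: [-0.036, 0.951, 0.117, 0.284]
contact_force: [-1.8, 3.3, 9.3]
width: 0.0258
gripper_force: 44.3
```

```bash
python3 st.py
```

```text
[-0.53  0.13  2.13  0.76  0.59  0.21] ball [ 0.53694902 -0.07920928  0.15806099] F [-1.83909553  3.29863183  9.32689528] 0.025833346794994206 -165.74360694566647 33.217595231167195
```

Emit:
servo_tool(moves=[{"dp": [0, 0.07, 0], "delta_rot": [0.09, 0, -0.15], "fingers": 0}, {"dp": [0.01, 0.08, 0], "delta_rot": [0.1, 0, -0.15], "fingers": 0}, {"dp": [0, 0.07, 0], "delta_rot": [0.09, 0, -0.14], "fingers": 0}, {"dp": [0, 0.07, 0], "delta_rot": [0.09, 0, -0.13], "fingers": 0}, {"dp": [0, 0.07, 0], "delta_rot": [0.08, 0, -0.13], "fingers": 0}])

```text
clock: 16.2
position: [0.5289, -0.1553, 0.2045]
ee_rot: [-0.048, 0.946, 0.157, 0.281]
contact_force: [0.8, 4.4, 5.4]
width: 0.0256
gripper_force: 44.0
```

Emit:
servo_tool(moves=[{"dp": [0, 0.07, 0], "delta_rot": [0.09, 0, -0.13], "fingers": 0}, {"dp": [0, 0.07, 0], "delta_rot": [0.08, 0, -0.13], "fingers": 0}, {"dp": [0, 0.08, 0], "delta_rot": [0.08, 0, -0.13], "fingers": 0}, {"dp": [0, 0.07, 0], "delta_rot": [0.09, 0, -0.13], "fingers": 0}, {"dp": [-0.01, 0.07, 0], "delta_rot": [0.08, 0, -0.13], "fingers": 0}])

```text
clock: 16.7
position: [0.5546, -0.2225, 0.2043]
ee_rot: [-0.06, 0.938, 0.193, 0.281]
contact_force: [8.9, 10.5, 7.9]
width: 0.0257
gripper_force: 44.6
```

```bash
python3 st.py; python3 - <<'E'
from h import *
im,d=grab('top'); cv2.imwrite('pics/t6.png',cv2.resize(im[100:320,140:430],None,fx=2.7,fy=2.7,interpolation=2)[:,:,::-1])
E
```

```text
[-0.75  0.3   1.89  0.74  0.85 -0.06] ball [ 0.58235845 -0.21039366  0.15844061] F [ 8.90163038 10.46465064  7.91086167] 0.02571093264365784 -156.42140135429935 33.42984285740146
```

View pics/t6.png

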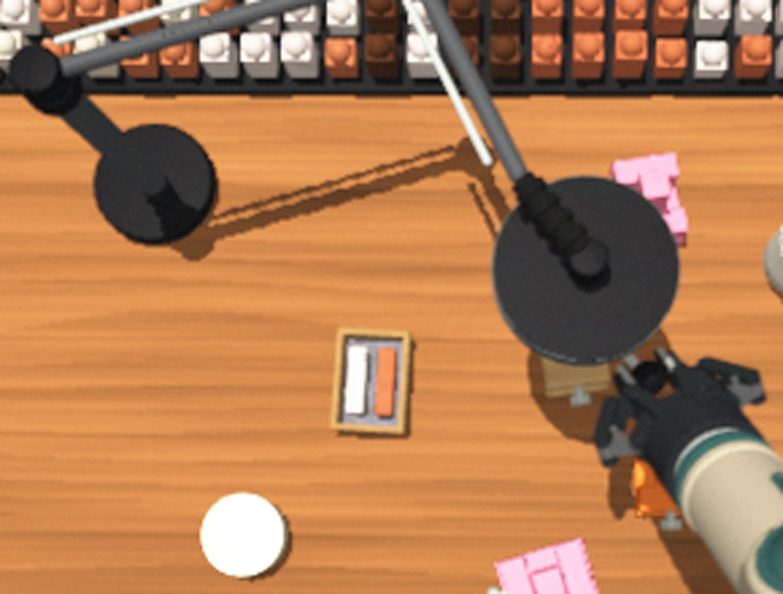

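```bash
cat > meas.py <<'E'
from h import *; from qs import S,L,ik,u,run,lens
def cp(u_,v_,z=.307): return ray('top',140+u_/2.7,100+v_/2.7,z)[:2]
def line(P,Q): d=Q-P; return np.degrees(np.arctan2(d[1],d[0]))%360
E
python3 - <<'E'
from meas import *
f1,f2=cp(440,10),cp(523,178); nk,kb=cp(528,186),cp(588,257)
print('S',cp(33,70,.31),'upper',line(cp(70,65),cp(290,6)),'forearm',line(f1,f2),'head',line(nk,kb),'knob',kb,'neck',nk)
im=np.load('top.npz')['im']; cv2.imwrite('pics/t7.png',cv2.resize(im[60:210,140:400],None,fx=3,fy=3,interpolation=2)[:,:,::-1])
E
```

```text
S [0.77397263 0.2276892 ] upper 285.5576336368876 forearm 206.1523013666449 head 219.89416438917652 knob [ 0.64559019 -0.15455894] neck [ 0.69429796 -0.11384136]
```

View pics/t7.png

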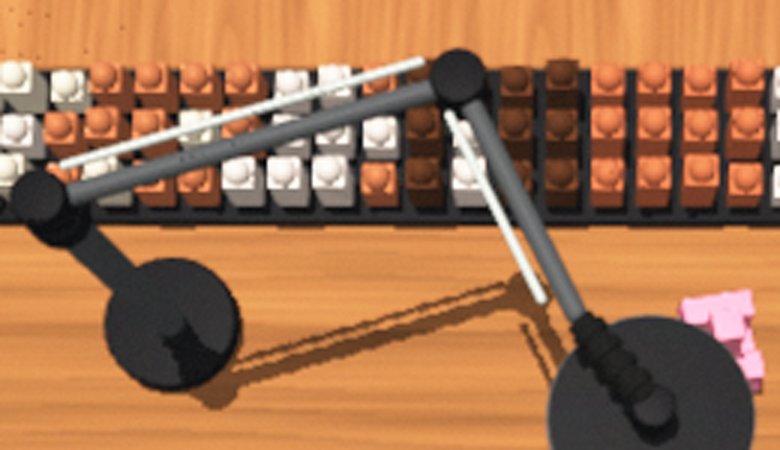

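The picture shows the elbow at top px (292.3,86) and the forearm nearly at its goal angle, with the neck bent about 14°. From here I'll measure from top-camera depth: fit a circle to the collar for the lens axis, and fit lines to the tubes.

```bash
cat >> meas.py <<'E'
from scipy.optimize import least_squares
def cloud(n='top',d=None):
    d=np.load(f'{n}.npz')['d'] if d is None else d
    c=imaging.calibration(n); K=np.array(c['intrinsics']); v,u_=np.nonzero(d>0); z=d[v,u_]
    P=np.stack([(u_-K[0,2])/K[0,0]*z,(v-K[1,2])/K[1,1]*z,z],1); return (P-np.array(c['t']))@np.array(c['R']),u_,v
def collar(P,guess):
    m=(abs(P[:,2]-.272)<.005)&(np.hypot(*(P[:,:2]-guess).T)<.1); Q=P[m,:2]
    # fixed-radius disc: best centre = maximise area inside; refine by hull circle
    h=cv2.convexHull((Q*1000).astype(np.float32)); c,r=cv2.minEnclosingCircle(h); hh=h[:,0,:]/1000
    s=least_squares(lambda x:np.hypot(*(hh-x[:2]).T)-x[2],[c[0]/1000,c[1]/1000,.066],loss='soft_l1',f_scale=.001)
    return s.x,len(Q),np.median(P[m,2])
def tube(P,A,B,w=.012):
    A=np.array(A);B=np.array(B);d=(B-A)/np.hypot(*(B-A)); r=P[:,:2]-A; t=r@d; o=r@[-d[1],d[0]]
    m=(t>0)&(t<np.hypot(*(B-A)))&(abs(o)<w)&(P[:,2]>.298)&(P[:,2]<.313); Q=P[m,:2]
    vx,vy,x0,y0=cv2.fitLine(Q.astype(np.float32),cv2.DIST_HUBER,0,.001,.001).ravel()
    v=np.array([vx,vy]); v=v*np.sign(v@d); return v,np.array([x0,y0]),m.sum()
E
python3 - <<'E'
from meas import *
P,_,_=cloud(); E=ray('top',292.3,86,.316)[:2]; print('E',E,'S',ray('top',152.7,125.7,.316)[:2])
print(collar(P,np.array([.64,-.155])))
v,o,n=tube(P,E+.03*u(3.6),E+.14*u(3.6)); print('fore',np.degrees(np.arctan2(v[1],v[0]))%360,n)
v2,o2,n2=tube(P,S+.04*u(-1.3),S+.23*u(-1.3)); print('upper',np.degrees(np.arctan2(v2[1],v2[0]))%360,n2)
X=np.linalg.solve(np.array([v,-v2]).T,o2-o); Ei=o+v*X[0]; print('E int',Ei,'lens pred',Ei+.24*v,E+.24*v,'target',L)
E
```

```text
E [ 0.84827263 -0.03275514] S [0.77227853 0.22450974]
(array([ 0.64619268, -0.15413012,  0.06608027]), 3266, np.float64(0.2717082893806165))
fore 206.55114532257306 423
upper 286.4777466232233 776
E int [ 0.84749369 -0.03314263] lens pred [ 0.63280511 -0.14042179] [ 0.63358405 -0.1400343 ] target [ 0.6237 -0.1568]
```

```bash
python3 - <<'E'
from meas import *; import qs
P,uu,vv=cloud('scene'); m=(abs(P[:,2]-.083)<.004)&(np.hypot(P[:,0]-.624,P[:,1]+.157)<.03); Q=P[m]
r=cv2.minAreaRect((Q[:,:2]*1000).astype(np.float32)); print('scene seal',r,m.sum(),Q[:,2].mean())
im=cv2.imread('pics/top0.png'); sub=im[212:242,338:368].astype(int); w_=(sub.min(2)>215); v,u_=np.nonzero(w_); print('top0 px',u_.mean()+338,v.mean()+212,w_.sum(),ray('top',u_.mean()+338,v.mean()+212,.082))
# scene-camera collar now
im,d=grab('top'); g=imaging.get_image('scene')[1]
P,_,_=cloud('scene',g); print('scene collar',collar(P,np.array([.646,-.154])))
P,_,_=cloud('top'); print('top collar',collar(P,np.array([.646,-.154])))
E
```

```text
scene seal ((625.317626953125, -158.18141174316406), (24.398000717163086, 22.348880767822266), 8.665984153747559) 120 0.08122365279323632
top0 px 352.43636363636364 224.44545454545454 110 [ 0.62430482 -0.15483762  0.082     ]
scene collar (array([ 0.64797836, -0.15984213,  0.06621296]), 4799, np.float64(0.27064981395382764))
top collar (array([ 0.64691933, -0.1571446 ,  0.06612439]), 3257, np.float64(0.27173517067903963))
```

Seal and lens agree between both cameras apart from a common bias. In the top-camera frame the target is (0.6243,-0.1548). Now I'll plan the ball's finishing path.

```bash
cat >> meas.py <<'E'
LT=np.array([.6243,-.1548])
def arm(P,s0,f0):
    v2,o2,_=tube(P,S+.04*u(s0),S+.23*u(s0)); E0=S+.27*u(s0)
    v,o,_=tube(P,E0+.03*u(f0),E0+.14*u(f0)); X=np.linalg.solve(np.array([v,-v2]).T,o2-o); E=o+v*X[0]
    return np.arctan2(v2[1],v2[0]),np.arctan2(v[1],v[0])%(2*np.pi),E,E+.24*v
E
python3 - <<'E'
from meas import *; import qs
P,_,_=cloud(); s,f,E,lp=arm(P,np.radians(286.4)-2*np.pi,np.radians(206.5)); c=collar(P,np.array([.647,-.157]))[0][:2]
N=E+.17*u(f); h=np.arctan2(*(c-N)[::-1])%(2*np.pi); b=h-f; B=N+.155*u(h); print(np.degrees([s,f,b]),E,'lens rel',lp,lp-LT,'ball',B,'S',E-.27*u(s))
qs.S=E-.27*u(s); st=(s,f,b)
D=LT-qs.S;d=np.hypot(*D);sf=np.arctan2(D[1],D[0])+np.arccos((.27**2+d*d-.24**2)/(.54*d)); Ef=qs.S+.27*u(sf); ff=np.arctan2(*(LT-Ef)[::-1])%(2*np.pi); Bf=LT+.085*u(ff); print('goal',np.degrees([sf,ff]),Bf)
ln=lambda t:qs.S+.27*u(t[0])+.24*u(t[1])
res=[]
for dx in (-.04,-.02,0,.02,.04):
  for dy in (-.06,-.04,-.02,0,.02):
    t=run(st,[Bf+[dx,dy],Bf],n=.006); res.append((np.hypot(*(ln(t)-LT)),dx,dy,np.round((ln(t)-LT)*1000,1),round(t[2],2)))
for r in sorted(res,key=lambda r:r[0])[:8]: print(r)
E
```

```text
[-72.88273648 207.84306931  14.04941263] [ 0.84863183 -0.03164539] lens rel [ 0.63641659 -0.14373773] [0.01211659 0.01106227] ball [ 0.58293083 -0.21454304] S [0.76916319 0.2263948 ]
goal [-76.36114571 209.67206916] [ 0.5504458  -0.19687799]
(np.float64(0.001120453297610872), 0, -0.02, array([ 0.6, -1. ]), np.float64(-0.01))
(np.float64(0.003749944768951784), -0.04, 0, array([ 1.8, -3.3]), np.float64(-0.03))
(np.float64(0.0044353108309093635), 0.04, -0.04, array([ 2.2, -3.9]), np.float64(-0.04))
(np.float64(0.011611636854806427), -0.02, 0, array([-5.9, 10. ]), np.float64(0.1))
(np.float64(0.011841563166899036), 0.02, -0.02, array([-6. , 10.2]), np.float64(0.1))
(np.float64(0.013774160203431739), -0.02, -0.02, array([  6.7, -12.1]), np.float64(-0.12))
(np.float64(0.015362809558225854), 0.02, -0.04, array([  7.4, -13.5]), np.float64(-0.13))
(np.float64(0.022546975229626714), -0.04, 0.02, array([-11.6,  19.3]), np.float64(0.2))
```

```bash
python3 - <<'E'
from h import *
p,R,s=pose(); plan([(p+[-.0325,-.0024,0],R),(p+[-.0325,.0176,0],R)],step=.01,f=0)
E
```

```text
[{"dp":[-0.03, -0.01, -0.02],"delta_rot":[0.0, 0.0, 0.0],"fingers":0},{"dp":[-0.03, -0.01, -0.02],"delta_rot":[0.0, 0.0, 0.0],"fingers":0},{"dp":[-0.03, -0.02, -0.02],"delta_rot":[0.0, 0.0, 0.0],"fingers":0},{"dp":[-0.04, -0.01, -0.02],"delta_rot":[0.0, 0.0, 0.0],"fingers":0},{"dp":[0.01, -0.03, 0.01],"delta_rot":[0.0, 0.0, 0.0],"fingers":0}]
[{"dp":[0.01, -0.03, 0.0],"delta_rot":[0.0, 0.0, 0.0],"fingers":0},{"dp":[0.01, -0.03, 0.01],"delta_rot":[0.0, 0.0, 0.0],"fingers":0}]
7 [ 0.52216355 -0.20742763  0.20328468]
```

Emit:
servo_tool(moves=[{"dp": [-0.03, -0.01, -0.02], "delta_rot": [0, 0, 0], "fingers": 0}, {"dp": [-0.03, -0.01, -0.02], "delta_rot": [0, 0, 0], "fingers": 0}, {"dp": [-0.03, -0.02, -0.02], "delta_rot": [0, 0, 0], "fingers": 0}, {"dp": [-0.04, -0.01, -0.02], "delta_rot": [0, 0, 0], "fingers": 0}, {"dp": [0, 0, 0], "delta_rot": [0, 0, 0], "fingers": 0}])

```text
clock: 17.35
position: [0.5218, -0.2254, 0.2041]
ee_rot: [-0.059, 0.938, 0.192, 0.282]
contact_force: [3.9, 6.9, 9.2]
width: 0.0254
gripper_force: 44.9
```

Emit:
servo_tool(moves=[{"dp": [0.01, -0.03, 0.01], "delta_rot": [0, 0, 0], "fingers": 0}, {"dp": [0.01, -0.03, 0], "delta_rot": [0, 0, 0], "fingers": 0}, {"dp": [0.01, -0.03, 0.01], "delta_rot": [0, 0, 0], "fingers": 0}, {"dp": [0, 0, 0], "delta_rot": [0, 0, 0], "fingers": 0}, {"dp": [0, 0, 0], "delta_rot": [0, 0, 0], "fingers": 0}])

```text
clock: 17.85
position: [0.5212, -0.2092, 0.2038]
ee_rot: [-0.055, 0.939, 0.193, 0.28]
contact_force: [-3.0, -1.1, 9.8]
width: 0.0254
gripper_force: 45.5
```

```bash
cat > look.py <<'E'
from meas import *; import qs,sys
grab('top'); P,_,_=cloud(); c,n,zc=collar(P,LT); 
s,f,E,lp=arm(P,np.radians(-76),np.radians(209)); c=c[:2]
N=E+.17*u(f); h=np.arctan2(*(c-N)[::-1])%(2*np.pi); b=h-f
print('s f b deg',np.degrees([s,f,b]),'lens now err mm',(c-LT)*1e3,'released err',(lp-LT)*1e3,'E',E,'S',E-.27*u(s),'ball',c+.085*u(h))
E
python3 st.py; python3 look.py
```

```text
[-0.78  0.25  1.96  0.75  0.84 -0.1 ] ball [ 0.54898569 -0.19763884  0.15780248] F [-2.95001018 -1.12311223  9.82516954] 0.02537813162976046 -157.37211382088907 33.19552155202509
s f b deg [-76.89290366 208.67493088   1.09400581] lens now err mm [-3.62113217  1.29429677] released err [-4.37018822  2.40553107] E [ 0.83049529 -0.03723295] S [0.76926687 0.22573298] ball [ 0.54689591 -0.19570849]
```

The released lens would be about 5 mm off, so I'll do one small correction before letting go.

```bash
python3 - <<'E'
from meas import *; import qs
P,_,_=cloud(); c=collar(P,LT)[0][:2]; s,f,E,lp=arm(P,np.radians(-76),np.radians(209))
qs.S=E-.27*u(s); N=E+.17*u(f); h=np.arctan2(*(c-N)[::-1])%(2*np.pi); b=h-f; st=(s,f,b); B=N+.155*u(h)
D=LT-qs.S;d=np.hypot(*D);sf=np.arctan2(D[1],D[0])+np.arccos((.27**2+d*d-.24**2)/(.54*d)); Ef=qs.S+.27*u(sf); ff=np.arctan2(*(LT-Ef)[::-1])%(2*np.pi); Bf=LT+.085*u(ff)
ln=lambda t:qs.S+.27*u(t[0])+.24*u(t[1]); res=[]
print('B',B,'Bf',Bf)
for dx in np.arange(-.03,.05,.01):
  for dy in np.arange(-.06,.03,.01):
    t=run(st,[Bf+[dx,dy],Bf],n=.005); res.append((np.hypot(*(ln(t)-LT)),round(dx,3),round(dy,3),np.round((ln(t)-LT)*1000,1),round(t[2],2)))
for r in sorted(res,key=lambda r:r[0]+.05*np.hypot(r[1],r[2]))[:6]: print(r)
r=min(res,key=lambda r:r[0]+.05*np.hypot(r[1],r[2])); W=Bf+[r[1],r[2]]
p,R,_=pose(); plan([(p+np.r_[W-B,0],R),(p+np.r_[Bf-B,0],R)],step=.008,f=0)
E
```

```text
B [ 0.54679935 -0.19576373] Bf [ 0.5503244  -0.19666418]
(np.float64(0.0010411589673086203), np.float64(0.0), np.float64(0.0), array([-0.5,  0.9]), np.float64(0.01))
(np.float64(0.000926646701168745), np.float64(0.0), np.float64(-0.01), array([-0.5,  0.8]), np.float64(0.01))
(np.float64(0.000926646701168745), np.float64(0.01), np.float64(0.0), array([-0.5,  0.8]), np.float64(0.01))
(np.float64(0.0009266467011689929), np.float64(-0.01), np.float64(0.0), array([-0.5,  0.8]), np.float64(0.01))
(np.float64(0.000926646701168745), np.float64(-0.01), np.float64(-0.01), array([-0.5,  0.8]), np.float64(0.01))
(np.float64(0.0011556770209942438), np.float64(0.0), np.float64(0.01), array([-0.6,  1. ]), np.float64(0.01))
[{"dp":[0.01, 0.01, 0.01],"delta_rot":[0.0, 0.0, 0.0],"fingers":0},{"dp":[0.0, 0.0, -0.0],"delta_rot":[0.0, 0.0, 0.0],"fingers":0}]
2 [ 0.52454826 -0.21004673  0.20323774]
```

Emit:
servo_tool(moves=[{"dp": [0.01, 0.01, 0.01], "delta_rot": [0, 0, 0], "fingers": 0}, {"dp": [0.005, 0.002, 0], "delta_rot": [0, 0, 0], "fingers": 0}, {"dp": [0, 0, 0], "delta_rot": [0, 0, 0], "fingers": 0}, {"dp": [0, 0, 0], "delta_rot": [0, 0, 0], "fingers": 0}])

```text
clock: 18.3
position: [0.5255, -0.2105, 0.2038]
ee_rot: [-0.054, 0.939, 0.192, 0.28]
contact_force: [-3.5, -1.8, 9.6]
width: 0.0254
gripper_force: 45.4
```

```bash
python3 st.py; python3 look.py;python3 look.py
```

```text
[-0.77  0.25  1.95  0.74  0.84 -0.09] ball [ 0.55332593 -0.19898553  0.1577552 ] F [-3.54546774 -1.8282863   9.61468724] 0.025432255639312576 -157.4444408189752 33.18796341658462
s f b deg [-77.5206049  209.17308794   1.9739529 ] lens now err mm [0.52398104 0.04079728] released err [-3.47932872  0.43865626] E [ 0.83037694 -0.03737344] S [0.77203305 0.22624748] ball [ 0.55207735 -0.19872428]
s f b deg [-76.88518473 209.02962618   2.22740577] lens now err mm [0.62730115 0.07025467] released err [-2.68336859  1.24329314] E [ 0.83146517 -0.03709388] S [0.77020132 0.2258638 ] ball [ 0.5522652  -0.19883439]
```

The lens is now within about 1 mm of the target and the neck is nearly straight. Releasing.

Emit:
servo_tool(moves=[{"dp": [0, 0, 0], "delta_rot": [0, 0, 0], "fingers": 1}, {"dp": [0, 0, 0], "delta_rot": [0, 0, 0], "fingers": 1}, {"dp": [0, 0, 0], "delta_rot": [0, 0, 0], "fingers": 1}, {"dp": [0, 0, 0], "delta_rot": [0, 0, 0], "fingers": 1}, {"dp": [0, 0, 0], "delta_rot": [0, 0, 0], "fingers": 1}])

```text
clock: 18.9
position: [0.5242, -0.208, 0.2016]
ee_rot: [-0.057, 0.939, 0.193, 0.279]
contact_force: [0.1, 0.7, -0.6]
width: 0.0857
gripper_force: 0.0
```

Emit:
servo_tool(moves=[{"dp": [0, 0, -0.1], "delta_rot": [0, 0, 0], "fingers": 1}, {"dp": [0, 0, -0.15], "delta_rot": [0, 0, 0], "fingers": 1}, {"dp": [0, 0, -0.15], "delta_rot": [0, 0, 0], "fingers": 1}, {"dp": [0, 0, -0.15], "delta_rot": [0, 0, 0], "fingers": 1}, {"dp": [0, 0, 0], "delta_rot": [0, 0, 0], "fingers": 1}])

```text
clock: 19.4
position: [0.4692, -0.2334, 0.2974]
ee_rot: [-0.054, 0.939, 0.193, 0.281]
contact_force: [-0.1, -0.6, 0.7]
width: 0.0854
gripper_force: 0.0
```

```bash
python3 st.py; python3 look.py;python3 look.py; python3 - <<'E'
from meas import *
im,d=grab('scene'); P,_,_=cloud('scene'); print('scene collar err',(collar(P,np.array([.625,-.158]))[0][:2]-[.6253,-.1582])*1e3)
E
```

```text
[-0.9   0.11  1.87  0.64  1.08 -0.02] ball [ 0.49706407 -0.22187919  0.25140243] F [-0.1052583  -0.5573489   0.66641984] 0.08541929193824048 -157.5285327017923 33.20204813330412
s f b deg [-77.04077718 209.07504581  -0.26862358] lens now err mm [-0.85185799  2.56458986] released err [-2.41316884  1.3314923 ] E [ 0.83164299 -0.03683936] S [0.77109345 0.22628372] ball [ 0.54896666 -0.19319282]
s f b deg [-7.71389956e+01  2.09016091e+02 -5.36485847e-02] lens now err mm [-0.77474745  2.44937582] released err [-2.82486893  1.23981814] E [ 0.83135118 -0.03714692] S [0.77125278 0.22607956] ball [ 0.54915558 -0.1935107 ]
scene collar err [-0.32024925  2.47688285]
```

After release the neck is straight, and both cameras put the lens about 2.6 mm from the seal axis. The gripper is clear, so I'm handing in.

```bash
python3 -c "
from rig import manip; print(manip.sign_off())"
```

```text
the job is handed in; nothing more can be done
None
```

The job is handed in: the lamp was swung by its ball grip only and let go, and its lens stays centred over the wooden clamp's seal to within about 3 mm by both cameras; an early grasp at too flat a lean briefly loaded the wrist to 54 N, so I let go and regrasped twice.

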